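# Tighten the press nut with the ring spanner in a narrow bay

## Robot

A 6-joint arm with a two-finger parallel gripper is mounted at the origin on the work surface. World frame = base frame: x ahead of the robot, y to its left, z up, the work surface at z = 0. Lengths are in m, angles in rad, forces in N, time in s.
With the tool pointing down it reaches from about 0.225 to 0.875 m from the base axis. Payload 3.4 kg.
Tool frame: the origin (TCP) lies midway between the tips of the shut fingers; the grasp point (between the pads) lies 19 mm behind it; x points along the fingers, y is the direction in which the jaws open and shut, and the axes are right-handed (so a half turn about x gives the same grasp; the last joint's range is limited). The gripper opens to 85 mm and grips with 20 to 120 N. Pads are 22 mm wide; open, the fingers measure 114 mm over their backs; the gripper's body (76 mm by 85 mm) begins 54 mm behind the grasp point. The pads swing forward as they close: fully open they stand 13 mm farther back than shut.
Start: joints at [1.222, 0.276, 1.505, -0, 1.361, -0.121], TCP at [0.13, 0.56, 0.231] pointing down, gripper open.
Joint ranges: [-2.89, 2.89], [-0.75, 2.08], [0.22, 2.7], [-1.18, 4.32], [0.11, 2.71], [-2.7, 2.7]. Speed limits (rad/s): [2.57, 2.57, 3.14, 3.14, 3.14, 3.14].

## Interface

Orientations are given as [roll, pitch, yaw] about the fixed x, y, z axes, in that order (R = Rz(yaw) Ry(pitch) Rx(roll)).
In Python, from rig import arm gives the robot as it stands.
- The arm moves only by the shell command python3 -m inch 'ROWS' [FORCE]. ROWS is JSON, a list of rows, each a list of 3 entries, a list of its own where there are three numbers: the shift along the tool's x, y, z scaled (see below), then the turn, a rotation vector about the tool's x, y, z scaled (see below), then the gripper's target within -1 to 1 (fully open at 1, half-way at 0, shut at -1). In form: [[[x, y, z], [ax, ay, az], grip], ...]. A call has 1 to 20 rows; each row shifts and turns the pose as measured when the row begins, along the tool's axes as they then stand; what a row does not reach is not made up. The controller multiplies each number of a shift by 0.03 m and each number of a turn by 8 degrees. A row lasts 1/8 s, in which the tool goes at most 62.5 mm and 10.7 degrees, less where a joint would pass 70% of its speed; a pose out of reach is approached as far as the arm can. A call with a number of a shift or a turn outside -1 to 1 is refused whole. A call with a gripper value outside its range is refused whole. The fingers move at their own pace and stop on an object; FORCE is the grip in N (left out, the last holds). Time passes only in rows, so rows that do not move let the fingers close. It gives the time, the measured TCP pose, the force and the opening at its end, in the units of the state.
- arm.state(): the state, without advancing time (a new reading comes with each control period).
- arm.camera(name): name is "side" or "top" or "wrist"; returns a dict with "color" (400x640x3 uint8, red, green, blue), "vertical_fov" (degrees; the focal length in pixels is half the picture's height over the tangent of half this angle, whatever the lens; pixels are square), "cx", "cy" (the principal point, pixels), "position" and "orientation" of the camera in the world; the wrist camera has in their place "T_tool_cam" (4x4, takes a point from camera to tool coordinates, whose origin is the TCP and whose axes are the tool frame's). Camera axes: x right, y up, looking along -z (the intrinsics and any distortion apply to the point x, -y, -z); pixel columns grow to the right and rows downward; lengths in m; the calibration is good to about 2 mm. The wrist camera is an equidistant fisheye: a pixel r from the principal point sees the ray r / f radians off the axis. A picture is of the moment at which its call begins: read the wrist's pose just before it. There is no depth.
- arm.hand_in(): hands the job in, once; it reports no verdict.
Trained networks look in a picture, given as the dict that the camera call returned (one of the last four; its "shot" number tells which), for a name from the list of things; names that differ only in an ending like _2 or _b are one class to them, and where a whole thing is asked for, a point or a joint stands for the part that bears it (a point fixed in the world has none). Each returns a list of dicts, best first, with "score" (0 to 1); they miss things now and then, are a little off and sometimes report something else, mostly with a low value. They report only what shows in the picture. A call takes as long as a camera call. They do not tell look-alikes from the thing itself.
- arm.boxes_of(thing, picture): "location" ([x, y, z] in m, in world coordinates, good to about 4 mm: the middle of the surface that is visible of it).
The state is a dict: "time": time; "qpos": joint angles; "joint_vel": joint speeds; "tau": joint torques, N m; "position": TCP position; "eef_rot": TCP orientation; "force": force on the tool from outside, world axes, zero at the start; "moment": the same for the moment, N m; "gripper_width": opening from 0.0 (shut) to 1.0 (fully open).
Only numpy, scipy, OpenCV 4.12 (cv2) and the standard library are available. Lean on these libraries where they do the work, as an engineer would, in place of code of your own. Each camera call takes 0.05 s, during which the arm holds its last target.

## Task

Take the large ring spanner from its wooden rest and tighten the nut of the small grey press clockwise (seen from above) until it comes up firmly against its stop. The handle can swing only between the two upright cheeks, so lift the spanner off and reseat it further back for each stroke; work gently, never forcing it against the nut, the cheeks or the stop, turn the nut only with the spanner and keep the gripper off the press. Then lay the spanner back on its rest as it was, and leave the other things where they are.

Things in the scene. Friction and masses are not known exactly. Their poses are not given: they have to be found in the camera images.
- press: small grey bench press, fixed. Origin on the table under the nut's vertical axis; x points to the platens, the handle bay opens to -x (roughly to the robot). Foot: x -50 to +180, y -100 to +100, 30 mm high; nut shelf x -50 to +40, y -70 to +70, 60 mm high; platens x +40 to +175, 85 mm high. A round collar (48 mm across, top at 75 mm) carries the nut
- nut (a joint): turn of the nut, rad; grows as it is tightened (clockwise from above) against a friction of 0.6 N m (5 N at the middle of the grip; 10 to 16 N there draws it firmly against the stop, over 20 N is forcing it); starts between 0 and 0.5, stays where left, stops hard at 2.0. Greased dark steel hexagon 32 mm across flats, 75 to 90 mm above the table, top 3 mm only 29 mm across flats
- nut_seat (a point): point on the nut's axis, 83 mm above the table, where the ring's centre lies when fully seated; axes as the press. The spanner fits every 60 degrees: handle along the press's -x turned by (36 degrees - nut's joint value) about the vertical, counter-clockwise from above positive, plus any multiple of 60 degrees
- wrench: large steel ring spanner, 0.25 kg: hexagonal ring 50 mm across outer flats, 16 mm high, hole 34.2 mm across flats (1.1 mm clear of the nut on each side: about 8 degrees of free turn each way); handle 14 mm wide, 10 mm thick, half-way up the ring, ending 180 mm from the ring's centre. Origin under the ring's centre at its lower face; handle along -x, z up. Lifted 15 mm it is off the nut
- wrench_ring (a point): centre of the spanner's ring, half-way up; axes as the spanner
- wrench_grip (a point): middle of the place to grip on the spanner's handle, half-way up, 125 mm from the ring's centre; x points to the ring, the fingers close across y (14 mm)
- rest: wooden rest of the spanner, fixed. Origin on the table under the place of the grip; x points to the ring's end. Base x -70 to +180, 70 mm wide, 12 mm high; a 60 by 60 mm block (centre x +125, top 34 mm) carries the ring, a bar 14 by 60 mm (centre x -45, top 37 mm) the handle's end; 25 mm free below the handle at the grip
- rest_ring (a point): where the ring's centre lies when the spanner is on the rest (42 mm above the table); axes as the rest
- rest_grip (a point): where the middle of the grip lies when the spanner is on the rest (42 mm above the table); axes as the rest
- jug: bystander: white plastic bottle with cap, 90 mm across, 190 mm high; origin on its underside
- jar: bystander: small glass jar with metal lid, 56 mm across, 60 mm high; origin on its underside
- dish: bystander: white dish, 80 mm across, 25 mm high; origin on its underside
- small_wrench: bystander: small open-ended wrench, 130 mm long, too small for the nut, lying on the table; origin on its underside
- brush: bystander: wooden-handled brush, 180 mm long, lying; origin on its underside
- spatula: bystander: spatula, 190 mm long, lying; origin on its underside
- sprayer: bystander: clear spray bottle, 72 mm across, about 200 mm high; origin on its underside
- cheeks (a point): midpoint between the front top edges of the two upright cheeks of the press, axes as the press: inner faces at y +55 and -55, 9 mm thick, reaching from here 85 mm back (+x), tops 112 mm above the table. With the ring seated, the handle meets a cheek's front edge, 71 mm from the nut's axis, when it stands about 45 degrees to either side of the press's -x
Not all that is in view belongs to the job. What is shaped like the wrench but green or yellow is not meant.

How it is judged:
By the outcome, as a careful person would: the job done as asked, in the order asked, and still so for the second after the job is handed in, with the robot touching nothing.
It also fails if it takes over 72 s, if anything falls off the work surface, if the arm or the gripper's body presses on something with over 40 N, if the wrist force passes 120 N, or if a joint passes its speed limit or range.

## Working session

There is one attempt and no reset: what is moved stays moved. The work goes in short steps, Python scripts to look and compute and a shell command to move; the robot and the scene stay as the last step left them, time stands still between calls to the robot, and variables do not carry over. Pictures are saved under pics/ and viewed, and the job is handed in when it is done.

```bash
ls -la; mkdir -p pics
python3 - <<'E'
from rig import arm
import cv2
print(arm.state())
for n in ["side","top","wrist"]:
    p=arm.camera(n); cv2.imwrite(f"pics/{n}0.png",p["color"][:,:,::-1])
    print({k:v for k,v in p.items() if k!="color"})
    for t in ["wrench","press","rest","nut"]:
        print(n,t,[(round(d["score"],2),[round(float(x),3) for x in d["location"]]) for d in arm.boxes_of(t,p)])
E
```

```text
total 12
drwxr-xr-x  3 agent agent 4096 Dec  7 15:37 .
drwxr-xr-x 23 root  root  4096 Dec  7 15:37 ..
drwxr-xr-x  2 agent agent 4096 Dec  7 15:37 pics
{'time': 0.0, 'qpos': array([ 1.22201237e+00,  2.76628213e-01,  1.50619461e+00,  1.56927783e-05,
        1.36071177e+00, -1.21025981e-01]), 'joint_vel': array([ 1.50459958e-04, -3.57909312e-04,  3.10102325e-03,  1.21599656e-03,
       -4.29737789e-06, -1.01970258e-03]), 'tau': array([-1.58687097e-03, -4.16769791e+01, -2.45806271e+01, -4.66463280e-04,
        1.09372748e-02,  3.81266568e-05]), 'position': array([0.12965289, 0.55961675, 0.2303963 ]), 'eef_rot': array([-1.69972217,  1.56885433, -1.92748343]), 'force': array([-0.25056877, -0.27617514, -0.39552257]), 'moment': array([0.02749712, 0.01118664, 0.04114304]), 'gripper_width': 1.0002456622100628}
{'vertical_fov': 43.02630289216636, 'cx': 314.36829891615537, 'cy': 196.28723003175185, 'position': array([-0.37594579,  1.01171381,  1.22944424]), 'orientation': array([ 0.82929255, -0.01107782, -2.41524944]), 'shot': 1}
side wrench [(0.82, [0.292, 0.561, 0.007]), (0.76, [0.196, 0.264, 
[... 804 characters left out ...]
9])]
{'vertical_fov': 65.70646984690485, 'cx': 318.91241004401087, 'cy': 201.77090333593063, 'T_tool_cam': array([[ 1.97625809e-03,  2.95280190e-01, -9.55408658e-01,
        -1.41076675e-01],
       [ 9.99997848e-01,  1.95639197e-05,  2.07453707e-03,
        -2.14631369e-04],
       [ 6.31261238e-04, -9.55410702e-01, -2.95279516e-01,
        -7.48652254e-02],
       [ 0.00000000e+00,  0.00000000e+00,  0.00000000e+00,
         1.00000000e+00]]), 'shot': 3}
wrist wrench [(0.89, [0.292, 0.538, 0.009]), (0.73, [0.404, 0.267, 0.042]), (0.66, [0.198, 0.274, 0.013]), (0.55, [0.359, -0.106, 0.011])]
wrist press []
wrist rest [(0.76, [0.375, 0.247, 0.033]), (0.3, [0.376, -0.325, 0.002])]
wrist nut []
```

View pics/side0.png

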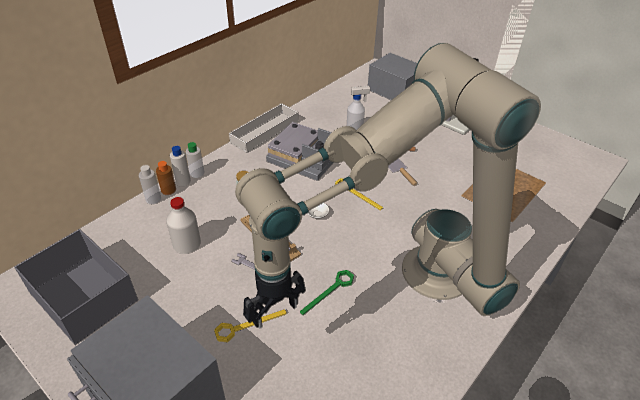

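View pics/top0.png

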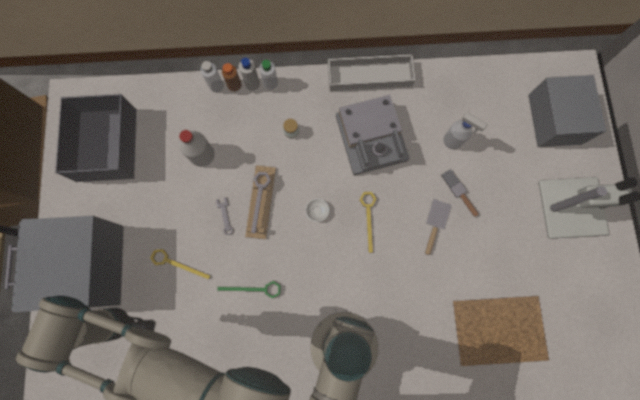

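View pics/wrist0.png

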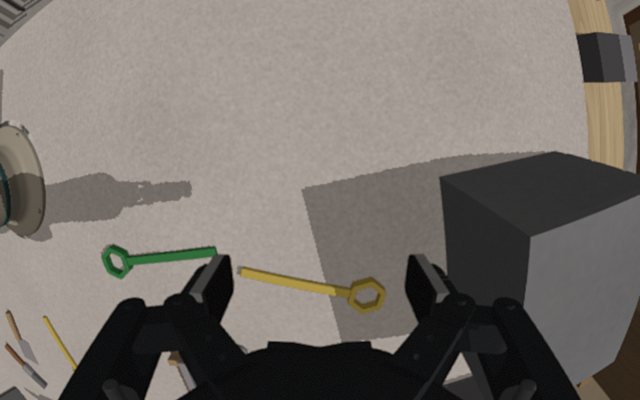

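Candidates in the top picture: the grey spanner on the rest (262,200), the green one (250,289), yellow ones (180,265) and (369,220), and the small grey wrench (225,215). By the description I choose the grey one on the wooden rest. I'll check it in close crops.

```bash
cat > h.py <<'E'
import numpy as np, cv2
from scipy.spatial.transform import Rotation as R
from rig import arm
def f_(p): return 200/np.tan(np.radians(p["vertical_fov"])/2)
def pose(p,st=None):
    if "T_tool_cam" in p:
        T=np.eye(4);T[:3,:3]=R.from_euler("xyz",st["eef_rot"]).as_matrix();T[:3,3]=st["position"]
        T=T@p["T_tool_cam"];return T[:3,:3],T[:3,3]
    return R.from_euler("xyz",p["orientation"]).as_matrix(),np.array(p["position"])
def proj(p,X,st=None):
    C,t=pose(p,st);c=(np.atleast_2d(X)-t)@C
    x,y,z=c[:,0],-c[:,1],-c[:,2];f=f_(p)
    if "T_tool_cam" in p:
        r=np.hypot(x,y)+1e-12;th=np.arctan2(r,z);return np.c_[p["cx"]+f*th*x/r,p["cy"]+f*th*y/r]
    return np.c_[p["cx"]+f*x/z,p["cy"]+f*y/z]
def ray(p,uv,st=None):
    C,t=pose(p,st);uv=np.atleast_2d(uv).astype(float);a=(uv-[p["cx"],p["cy"]])/f_(p)
    if "T_tool_cam" in p:
        r=np.hypot(a[:,0],a[:,1])+1e-12;d=np.c_[np.sin(r)*a[:,0]/r,-np.sin(r)*a[:,1]/r,-np.cos(r)]
    else: d=np.c_[a[:,0],-a[:,1],-np.ones(len(a))]
    return d@C.T,t
def onz(p,uv,z,st=None):
    d,t=ray(p,uv,st);return t+d*((z-t[2])/d[:,2])[:,None]
def tri(obs): # [(p,uv,st)]
    A=np.zeros((3,3));b=np.zeros(3)
    for p,uv,st in obs:
        d,t=ray(p,uv,st);d=d[0]/np.linalg.norm(d[0]);M=np.eye(3)-np.outer(d,d);A+=M;b+=M@t
    return np.linalg.solve(A,b)
def crop(p,u0,v0,u1,v1,k,fn):
    im=cv2.resize(p["color"][v0:v1,u0:u1],None,fx=k,fy=k,interpolation=cv2.INTER_CUBIC)
    cv2.imwrite(fn,im[:,:,::-1])
def save(n,p,st=None):
    import pickle;pickle.dump((p,st),open(f"pics/{n}.pkl","wb"))
def load(n):
    import pickle;return pickle.load(open(f"pics/{n}.pkl","rb"))
E
python3 - <<'E'
from h import *
p=arm.camera("top");save("top1",p);crop(p,220,150,300,250,6,"pics/c1.png");crop(p,325,85,425,185,6,"pics/c2.png")
p=arm.camera("side");save("side1",p);crop(p,225,190,325,280,7,"pics/c3.png");crop(p,255,110,345,185,8,"pics/c4.png")
E
```

```text
(no output)
```

View pics/c1.png

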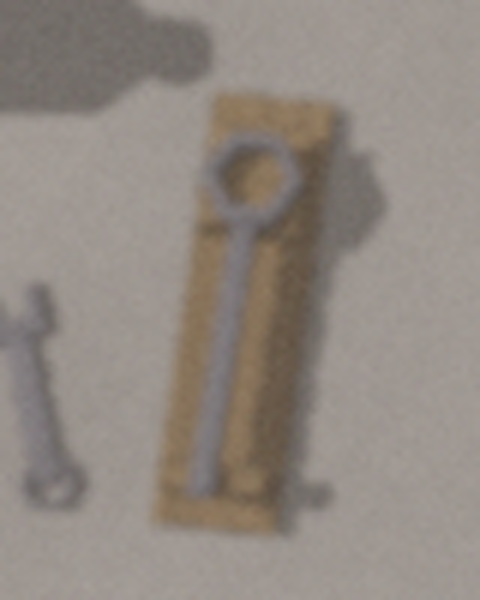

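View pics/c2.png

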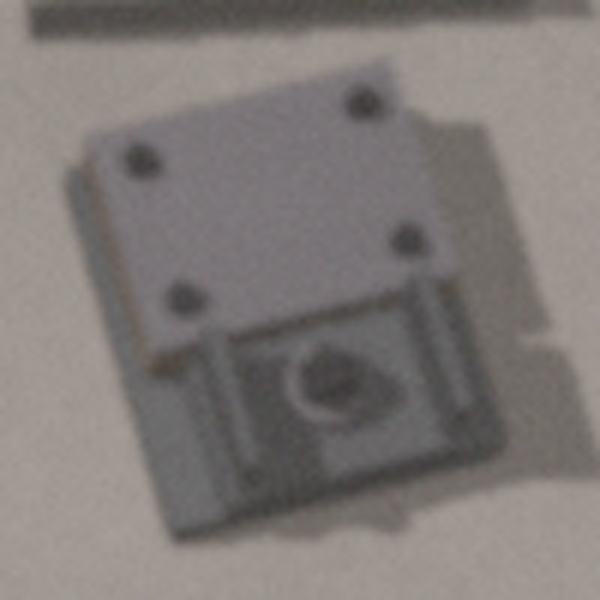

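View pics/c4.png

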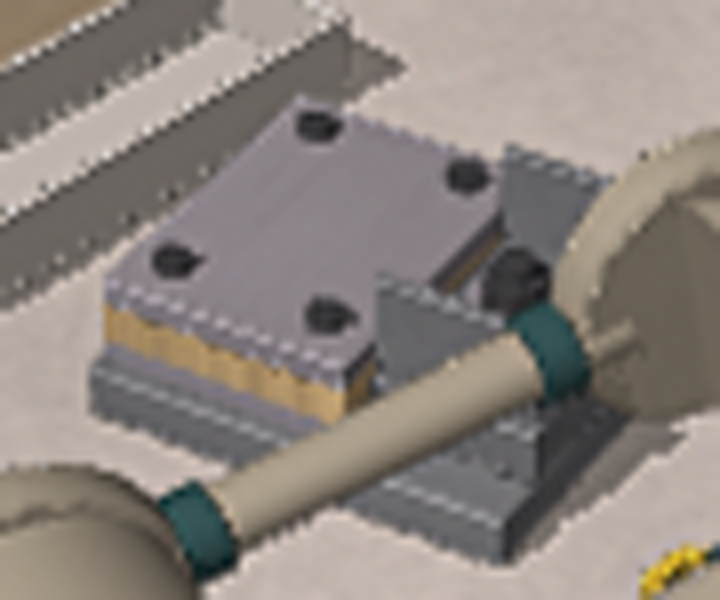

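The crops show a grey steel spanner lying in the wooden rest, ring at about (262,180) and handle end at (254,232) in the top picture. The dark nut is at (380,148), between the cheeks.

Run:
```python
from h import *
p,_=load("top1")
ring=onz(p,(220+254/6,150+180/6),.05)[0]; end=onz(p,(220+203/6,150+492/6),.047)[0]
print("ring",ring,"end",end,np.linalg.norm((ring-end)[:2]),"yaw",np.degrees(np.arctan2(*(ring-end)[1::-1])))
nut=onz(p,(325+333/6,85+380/6),.09)[0];print("nut",nut)
# foot front corners z=.03: left (175,530), right(505,440)
a=onz(p,(325+172/6,85+530/6),.03)[0];b=onz(p,(325+503/6,85+438/6),.03)[0];print(a,b,np.linalg.norm(a-b))
# platen corners z .085: (90,145),(385,65),(455,270),(155,350)
q=onz(p,[(325+u/6,85+v/6) for u,v in[(88,142),(385,62),(457,272),(155,352)]],.085);print(q,q.mean(0),[np.linalg.norm(q[i]-q[i-1]) for i in range(4)])
yl=q[0]-q[1];print("press yaw from y-axis",np.degrees(np.arctan2(yl[1],yl[0]))-90)
yl=q[3]-q[2];print(np.degrees(np.arctan2(yl[1],yl[0]))-90)
yl=a-b;print(np.degrees(np.arctan2(yl[1],yl[0]))-90)
s=arm.state();print(s["time"],R.from_euler("xyz",s["eef_rot"]).as_matrix().round(3))
```

```text
ring [0.54452089 0.23509992 0.05      ] end [0.37337828 0.26837053 0.047     ] 0.17434657189878047 yaw -11.001243817039773
nut [ 0.61732877 -0.15874589  0.09      ]
[ 0.55456821 -0.07055272  0.03      ] [ 0.59712146 -0.26185776  0.03      ] 0.19598060709870763
[[ 0.76627701 -0.03563289  0.085     ]
 [ 0.80433    -0.20573584  0.085     ]
 [ 0.67723413 -0.2335629   0.085     ]
 [ 0.64093309 -0.06365312  0.085     ]] [ 0.72219356 -0.13464619  0.085     ] [np.float64(0.12843765864265894), np.float64(0.17430731595718602), np.float64(0.13010651240779242), np.float64(0.17374434867055108)]
press yaw from y-axis 12.609774698200482
12.059868609942953
12.540513489990488
0.85 [[ 0.     0.226  0.974]
 [ 0.     0.974 -0.226]
 [-1.     0.     0.   ]]
```

```bash
python3 -m inch '[[[0,-0.6,0.95],[0,0,0],1],[[0,-0.6,0.95],[0,0,0],1],[[0,-0.6,0.95],[0,0,0],1],[[0,-0.6,0.95],[0,0,0],1],[[0,-0.6,0.95],[0,0,0],1],[[0,-0.6,0.95],[0,0,0],1],[[0,-0.6,0.95],[0,0,0],1],[[0,-0.6,0.95],[0,0,0],1],[[0,-0.6,0.95],[0,0,0],1],[[0,-0.6,0.95],[0,0,0],1],[[0,-0.6,0.95],[0,0,0],1],[[0,-0.6,0.95],[0,0,0],1],[[0,0,0],[0,0,0],1]]' 80
python3 - <<'E'
from h import *
s=arm.state();p=arm.camera("wrist");save("w2",p,s);cv2.imwrite("pics/w2.png",p["color"][:,:,::-1])
print(s["time"],s["position"],s["force"])
for t in ["wrench_ring","wrench_grip","rest_grip","rest_ring","press","nut"]:
    print(t,[(round(d["score"],2),[round(float(x),4) for x in d["location"]]) for d in arm.boxes_of(t,p)])
p=arm.camera("top");save("top2",p);cv2.imwrite("pics/top2.png",p["color"][:,:,::-1])
for t in ["wrench_ring","wrench_grip","nut","nut_seat","cheeks"]:
    print(t,[(round(d["score"],2),[round(float(x),4) for x in d["location"]]) for d in arm.boxes_of(t,p)])
E
```

```text
time: 2.48
position: [0.424, 0.2651, 0.2322]
eef_rot: [0.943, 1.565, 0.717]
force: [-0.4, 0.0, 0.1]
gripper_width: 1.001
2.475 [0.42400975 0.26509678 0.23218977] [-0.43628059  0.00895277  0.0670507 ]
wrench_ring [(0.94, [0.2099, 0.2152, 0.0175]), (0.63, [0.2913, 0.5266, 0.0128]), (0.61, [0.4947, 0.2558, 0.0499]), (0.55, [0.416, -0.1094, 0.0126]), (0.46, [0.4406, 0.3656, 0.008])]
wrench_grip [(0.93, [0.4181, -0.1042, 0.0079]), (0.68, [0.4892, 0.2505, 0.0427]), (0.61, [0.2927, 0.5259, 0.011])]
rest_grip [(0.95, [0.4577, 0.2522, 0.0133]), (0.18, [0.4447, 0.3666, 0.0095])]
rest_ring [(0.93, [0.4523, 0.2513, 0.0135]), (0.4, [0.6718, -0.0813, 0.0607])]
press [(0.83, [0.6685, -0.0755, 0.0597])]
nut []
wrench_ring [(0.69, [0.5226, 0.2472, 0.0526]), (0.6, [0.2961, 0.5382, 0.0117]), (0.58, [0.4118, -0.112, 0.0142]), (0.21, [0.619, -0.1544, 0.0868])]
wrench_grip [(0.76, [0.5215, 0.2482, 0.0465]), (0.76, [0.4123, -0.1081, 0.0148]), (0.7, [0.2956, 0.5403, 0.0159]), (0.47, [0.7198, 0.1306, 0.0627])]
nut [(0.45, [0.6157, -0.1537, 0.0898])]
nut_seat [(0.94, [0.6744, -0.1371, 0.076])]
cheeks [(0.7, [0.6726, -0.1413, 0.0819]), (0.25, [0.3952, -0.3373, 0.0029])]
```

View pics/w2.png

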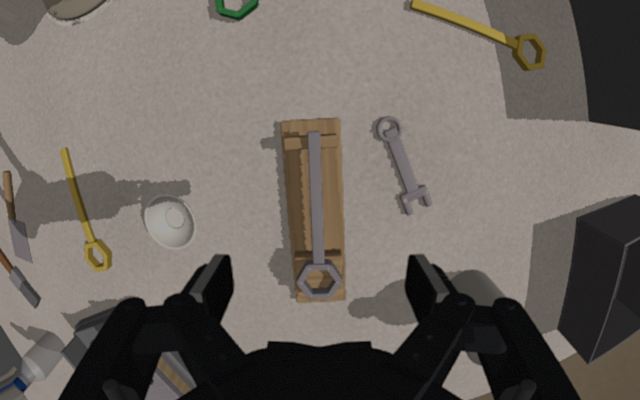

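The wrist picture shows the grey spanner on the rest: hexagonal ring centred at about (320,281), handle end at (315,132), with the small wrench at (405,165) to its right. I'll crop for subpixel points.

Run:
```python
from h import *
p,s=load("w2")
crop(p,270,110,370,310,3,"pics/c5a.png");crop(p,285,240,355,310,8,"pics/c5.png");crop(p,285,115,355,185,8,"pics/c6.png")
```

```text
(no output)
```

View pics/c5.png

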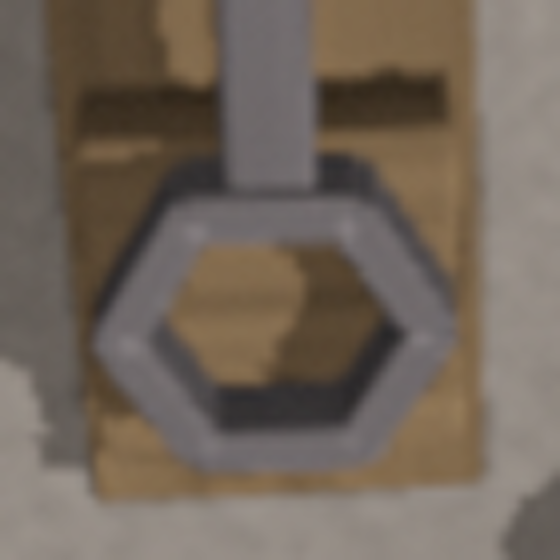

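View pics/c6.png

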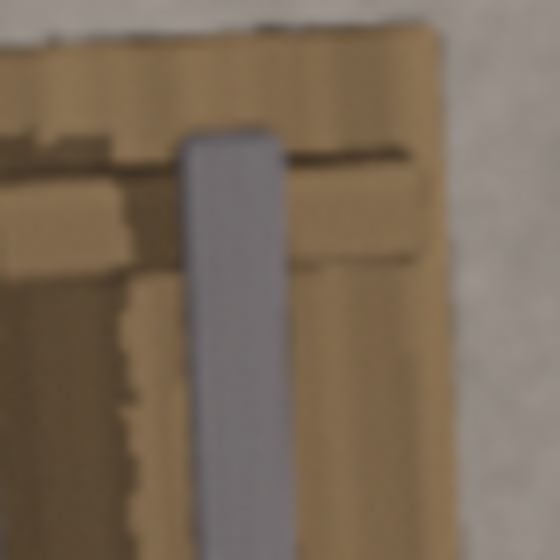

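```bash
cat >> h.py <<'E'
from scipy.optimize import least_squares
WM=np.array([[-25,14.43,16],[-25,-14.43,16],[0,-28.87,16],[25,-14.43,16],[25,14.43,16],[0,28.87,16],[-180,7,13],[-180,-7,13]])/1000
def cpx(pts,u0,v0,k): return [(u0+(x+.5)/k-.5,v0+(y+.5)/k-.5) for x,y in pts]
def fit(M,uv,p,s,x0,free_z=True):
    def X(a): c,n=np.cos(a[3]),np.sin(a[3]);return np.c_[a[0]+c*M[:,0]-n*M[:,1],a[1]+n*M[:,0]+c*M[:,1],a[2]+M[:,2]]
    def r(a):
        a=a if free_z else np.r_[a[:2],x0[2],a[2]]
        return (proj(p,X(a),s)-np.array(uv)).ravel()
    q=least_squares(r,x0 if free_z else np.r_[x0[:2],x0[3]])
    return q.x,np.sqrt(np.mean(q.fun**2)),q.fun.reshape(-1,2).round(2)
E
python3 - <<'E'
from h import *
p,s=load("w2")
ringuv=cpx([(195,195),(365,193),(455,335),(372,468),(205,472),(97,345)],285,240,8)
enduv=cpx([(190,140),(281,136)],285,115,8)
# match order: find which side
x0=np.array([.5445,.235,.034,np.radians(-11)])
print(proj(p,[[.5445,.235,.05],[.373,.268,.047]],s))
X=WM.copy();c,n=np.cos(x0[3]),np.sin(x0[3]);W=np.c_[x0[0]+c*X[:,0]-n*X[:,1],x0[1]+n*X[:,0]+c*X[:,1],x0[2]+X[:,2]]
print(proj(p,W,s).round(1)); print(np.round(ringuv+enduv,1))
print(R.from_euler("xyz",s["eef_rot"]).as_matrix().round(3))
E
```

```text
[[317.11548709 279.29318121]
 [310.77616303 131.63153621]]
[[328.6 261. ]
 [304.1 261.7]
 [293.4 279.8]
 [306.3 296.3]
 [329.4 295.7]
 [340.9 278.4]
 [317.6 126.3]
 [304.2 126.8]]
[[308.9 263.9]
 [330.2 263.7]
 [341.4 281.4]
 [331.1 298.1]
 [310.2 298.6]
 [296.7 282.7]
 [308.3 132.1]
 [319.7 131.6]]
[[ 0.004  0.224  0.975]
 [ 0.004  0.975 -0.224]
 [-1.     0.004  0.003]]
```

Run:
```python
from h import *
p,s=load("w2")
r=cpx([(195,195),(365,193),(455,335),(372,468),(205,472),(97,345)],285,240,8)
e=cpx([(190,140),(281,136)],285,115,8)
uv=[r[1],r[0],r[5],r[4],r[3],r[2],e[1],e[0]]
x0=np.array([.5445,.235,.034,np.radians(-11)])
for fz in (True,False):
    a,rm,f=fit(WM,uv,p,s,x0,fz);print(a,rm);print(f.tolist())
a,rm,f=fit(WM,uv,p,s,x0,True)
yaw=a[3];d=np.array([np.cos(yaw),np.sin(yaw)]);g=a[:2]-.125*d;print("yaw",np.degrees(yaw),"grip",g)
Rt=R.from_euler("xyz",s["eef_rot"]).as_matrix();print("tool z yaw",np.degrees(np.arctan2(Rt[1,2],Rt[0,2])))
dd=np.r_[g,.042]-s["position"];print("tool-frame delta of grip",Rt.T@dd)
```

```text
[ 0.55122927  0.23673317  0.02985198 -0.19222027] 0.8571347099872957
[[0.89, 0.12], [-1.92, 0.62], [-0.28, -0.38], [-1.14, -0.14], [0.65, -0.32], [1.65, -0.55], [0.97, 0.28], [-0.84, 0.26]]
[ 0.54957301  0.23711549 -0.19225932] 1.052905107901794
[[1.04, 0.55], [-2.05, 1.05], [-0.53, 0.25], [-1.25, 0.64], [0.81, 0.46], [1.94, 0.07], [1.01, -1.02], [-0.98, -1.03]]
yaw -11.013410083019497 grip [0.42853146 0.26061301]
tool z yaw -12.934022923331108
tool-frame delta of grip [ 0.19018948 -0.00419339  0.00480407]
```

```bash
python3 - <<'E'
from h import *
p,s=load("w2")
Rt=R.from_euler("xyz",s["eef_rot"]).as_matrix()
q=onz(p,[(379,124),(405,212),(430,200),(190,220)],.008,s)
g=np.array([.4285,.2606,.008]);yaw=-.1922;c,n=np.cos(yaw),np.sin(yaw)
print(q, [((c*(x-g)[0]+n*(x-g)[1]).round(4),(-n*(x-g)[0]+c*(x-g)[1]).round(4)) for x in q])
E
python3 -m inch '[[[0.7,-0.1,0.1],[-0.1,0,0],1],[[0.8,-0.05,0.05],[-0.1,0,0],1],[[0.8,0,0],[-0.04,0,0],1],[[0.8,0,0],[0,0,0],1],[[0.3,0,0],[0,0,0],1],[[0,0,0],[0,0,0],1]]'
python3 - <<'E'
from h import *
s=arm.state();p=arm.camera("wrist");save("w3",p,s);cv2.imwrite("pics/w3.png",p["color"][:,:,::-1])
print(s["time"],s["position"],s["force"])
E
```

```text
[[0.38389026 0.34724803 0.008     ]
 [0.5000487  0.36089063 0.008     ]
 [0.49171274 0.39649631 0.008     ]
 [0.44785717 0.08262452 0.008     ]] [(np.float64(-0.0603), np.float64(0.0765)), (np.float64(0.0511), np.float64(0.1121)), (np.float64(0.0361), np.float64(0.1455)), (np.float64(0.053), np.float64(-0.171))]
time: 3.88
position: [0.4276, 0.2624, 0.1288]
eef_rot: [0.862, 1.562, 0.675]
force: [0.5, 0.8, -0.3]
gripper_width: 0.993
3.875 [0.42759844 0.26244449 0.12876105] [ 0.45082932  0.75011945 -0.31120353]
```

View pics/w3.png

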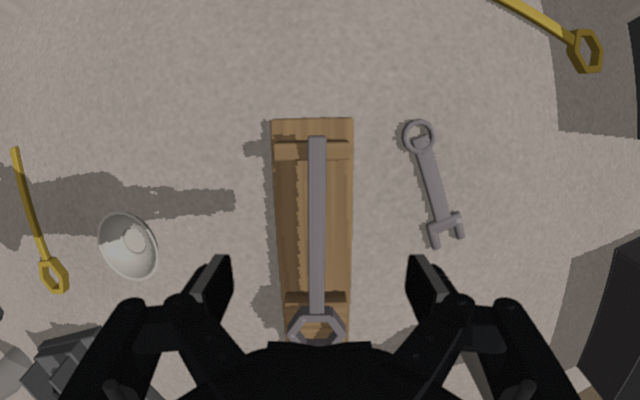

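The spanner is now centred between the fingers: handle end at (317,137), ring at (316,328), partly hidden at the bottom. The small wrench is well clear.

Run:
```python
from h import *
p,s=load("w3")
crop(p,280,120,355,180,8,"pics/c7.png");crop(p,275,290,360,345,8,"pics/c8.png")
```

```text
(no output)
```

View pics/c7.png

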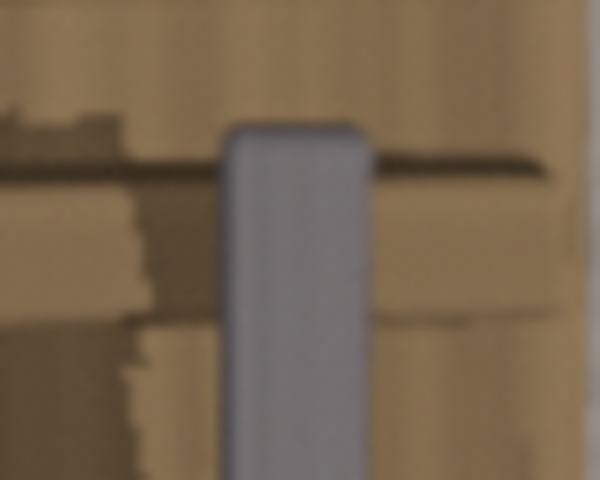

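View pics/c8.png

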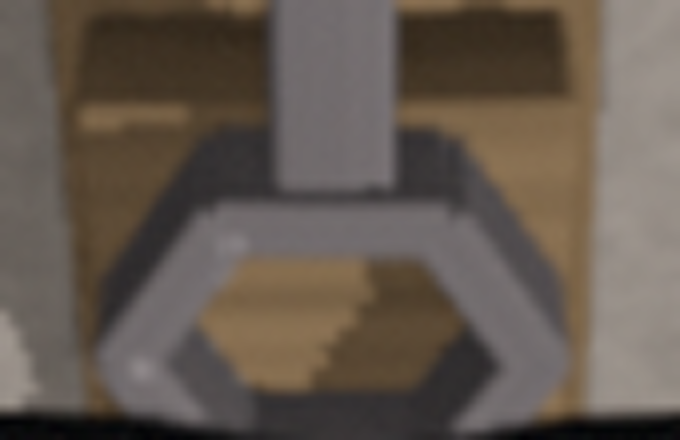

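Run:
```python
from h import *
p2,s2=load("w2");p3,s3=load("w3")
uv2=cpx([(280,194),(276,340),(288.5,470)],285,240,8)+cpx([(235.5,136)],285,115,8)
M2=np.array([[-25,0,16],[0,0,16],[25,0,16],[-179.5,0,13]])/1e3
uv3=cpx([(331.5,203),(334,365)],275,290,8)+cpx([(300,133)],280,120,8)
M3=M2[[0,1,3]]
def X(a,M): c,n=np.cos(a[3]),np.sin(a[3]);return np.c_[a[0]+c*M[:,0],a[1]+n*M[:,0],a[2]+M[:,2]]
def r(a): return np.r_[(proj(p2,X(a,M2),s2)-uv2).ravel(),(proj(p3,X(a,M3),s3)-uv3).ravel()]
q=least_squares(r,[.55,.237,.034,-.19]);a=q.x;print(a,q.fun.reshape(-1,2).round(2).tolist())
d=np.array([np.cos(a[3]),np.sin(a[3])]);g=a[:2]-.125*d
s=s3;Rt=R.from_euler("xyz",s["eef_rot"]).as_matrix();print("grip",g,"yaw",np.degrees(a[3]),"toolz yaw",np.degrees(np.arctan2(Rt[1,2],Rt[0,2])));print(Rt.round(4))
print("delta to grip pt (TCP target z .023)",Rt.T@(np.r_[g,.023]-s["position"]))
```

```text
[ 0.54987498  0.23671681  0.03205498 -0.19314055] [[-0.76, 0.33], [0.42, -0.27], [-0.51, -0.04], [-0.1, -0.1], [0.51, -0.03], [0.16, 0.03], [0.03, 0.06]]
grip [0.4271992  0.26070956] yaw -11.06613848514804 toolz yaw -10.720034362958668
[[ 0.007   0.186   0.9825]
 [ 0.0056  0.9825 -0.186 ]
 [-1.      0.0068  0.0058]]
delta to grip pt (TCP target z .023) [ 0.10574438 -0.00249523 -0.00068387]
```

```bash
python3 -m inch '[[[0.6,-0.08,0],[0,0.04,-0.05],1],[[0.8,0,0],[0,0,0],1],[[0.8,0,0],[0,0,0],1],[[0.8,0,0],[0,0,0],1],[[0.4,0,0],[0,0,0],1],[[0,0,0],[0,0,0],1]]'
python3 - <<'E'
from h import *
s=arm.state();p=arm.camera("wrist");save("w4",p,s);cv2.imwrite("pics/w4.png",p["color"][:,:,::-1])
Rt=R.from_euler("xyz",s["eef_rot"]).as_matrix();print(Rt.round(4),s["time"],s["position"],s["force"])
print(Rt.T@(np.array([.4272,.2607,.022])-s["position"]),np.degrees(np.arctan2(Rt[1,2],Rt[0,2])))
E
```

```text
time: 4.68
position: [0.4305, 0.261, 0.0247]
eef_rot: [0.446, 1.564, 0.259]
force: [0.1, 0.1, 0.0]
gripper_width: 0.997
[[ 0.0064  0.1857  0.9826]
 [ 0.0017  0.9826 -0.1857]
 [-1.      0.0029  0.006 ]] 4.675 [0.4304968  0.26102988 0.024679  ] [0.12014426 0.07788749 0.02662578]
[ 0.00265723 -0.00094412 -0.00319414] -10.704602515452843
```

View pics/w4.png

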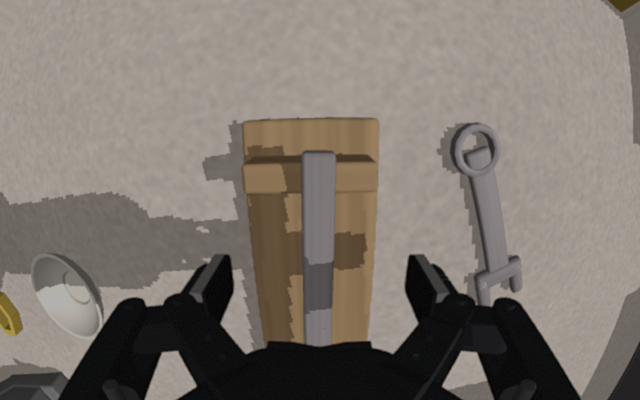

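```bash
python3 -m inch '[[[0.06,-0.03,-0.11],[0.05,0.05,-0.03],1],[[0,0,0],[0,0,0],1]]'
python3 - <<'E'
from h import *
s=arm.state();p=arm.camera("wrist");save("w5",p,s)
crop(p,270,130,370,350,3,"pics/c9.png")
Rt=R.from_euler("xyz",s["eef_rot"]).as_matrix();print(s["time"],s["position"],s["force"])
print(Rt.T@(np.array([.4272,.2607,.022])-s["position"]),np.degrees(np.arctan2(Rt[1,2],Rt[0,2])),Rt[2])
d=[-.98138,.1918]
e=onz(p,(318,150),.047,s)[0];print(e, "grip from end",e[:2]-.055*np.array(d))
E
```

```text
time: 4.97
position: [0.4284, 0.2614, 0.0247]
eef_rot: [0.376, 1.569, 0.181]
force: [-0.5, -1.0, 0.8]
gripper_width: 0.999
4.975 [0.42843759 0.26142008 0.02468899] [-0.46965618 -0.98769689  0.75003923]
[ 0.0026861  -0.00094764 -0.00108057] -11.135281285882693 [-9.99997720e-01  7.83119639e-04  1.98657983e-03]
[0.37028345 0.27200845 0.047     ] grip from end [0.42425935 0.26145945]
```

View pics/c9.png

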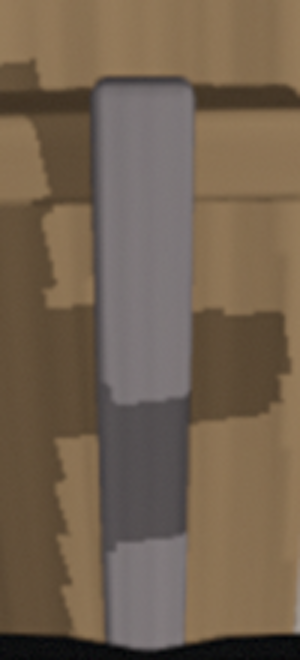

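```bash
python3 - <<'E'
from h import *
p,s=load("w5");d=np.array([-.98138,.1918])
for v in (156.5,158):
  for z in (.045,.047):
    e=onz(p,(317.8,v),z,s)[0];print(v,z,e[:2]-.055*d, "tool-frame z off",(e[:2]-.055*d-s["position"][:2])@-d)
E
python3 -m inch '[[[0.15,-0.03,-0.04],[0,0,0],1],[[0,0,0],[0,0,0],1]]'
```

```text
156.5 0.045 [0.42704428 0.26081935] tool-frame z off -0.0012521528559764402
156.5 0.047 [0.42673857 0.26088959] tool-frame z off -0.0015656398054486444
158 0.045 [0.42763184 0.26070287] tool-frame z off -0.0006531878040478621
158 0.047 [0.42731639 0.26077504] tool-frame z off -0.00097660652149125
time: 5.28
position: [0.4277, 0.261, 0.0207]
eef_rot: [0.482, 1.567, 0.288]
force: [0.6, -0.9, 0.4]
gripper_width: 1.003
```

```bash
python3 -m inch '[[[0,0,0],[0,0,0],-1],[[0,0,0],[0,0,0],-1],[[0,0,0],[0,0,0],-1],[[0,0,0],[0,0,0],-1],[[0,0,0],[0,0,0],-1]]' 80
python3 - <<'E'
from h import *
s=arm.state();p=arm.camera("wrist");save("w6",p,s);cv2.imwrite("pics/w6.png",p["color"][:,:,::-1])
Rt=R.from_euler("xyz",s["eef_rot"]).as_matrix();print(s["time"],s["position"],s["force"],s["gripper_width"],Rt.round(4))
E
```

```text
time: 5.9
position: [0.4278, 0.2611, 0.021]
eef_rot: [0.498, 1.566, 0.304]
force: [-1.4, -1.1, -0.1]
gripper_width: 0.146
5.9 [0.42782696 0.26110568 0.02096768] [-1.37011131 -1.07769976 -0.1042702 ] 0.14567144212954555 [[ 0.0044  0.193   0.9812]
 [ 0.0014  0.9812 -0.193 ]
 [-1.      0.0022  0.0041]]
```

View pics/w6.png

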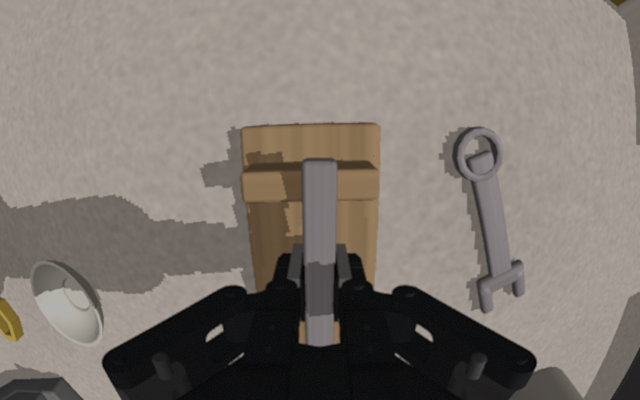

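```bash
python3 -m inch '[[[-0.3,0,0],[0,0.03,0],-1],[[-0.5,0,0],[0,0,0],-1],[[-0.8,0,0],[0,0,0],-1],[[-0.95,0,0],[0,0,0],-1],[[-0.95,0,0],[0,0,0],-1],[[-0.95,0,0],[0,0,0],-1],[[-0.95,0,0],[0,0,0],-1],[[-0.95,0,0],[0,0,0],-1],[[-0.95,0,0],[0,0,0],-1],[[0,0,0],[0,0,0],-1],[[0,0,0],[0,0,0],-1]]'
python3 - <<'E'
from h import *
s=arm.state();p=arm.camera("wrist");save("w7",p,s);cv2.imwrite("pics/w7.png",p["color"][:,:,::-1])
Rt=R.from_euler("xyz",s["eef_rot"]).as_matrix();print(s["time"],s["position"],s["force"],s["moment"],s["gripper_width"],Rt.round(4))
print(Rt.T@(np.array([.605,-.152,.25])-s["position"]))
p=arm.camera("side");save("side7",p);crop(p,215,150,345,270,6,"pics/side7.png")
E
```

```text
time: 7.32
position: [0.422, 0.2585, 0.2445]
eef_rot: [-2.823, 1.554, -3.018]
force: [-0.7, 0.2, -2.6]
gripper_width: 0.148
7.325 [0.42202506 0.25845377 0.24451213] [-0.65602253  0.21094934 -2.58065158] [ 0.0812208   0.12904357 -0.00266623] 0.1475538260351379 [[-0.0166  0.1937  0.9809]
 [-0.0021  0.9811 -0.1937]
 [-0.9999 -0.0052 -0.0159]]
[-0.00767793 -0.36727171  0.25891076]
```

View pics/w7.png

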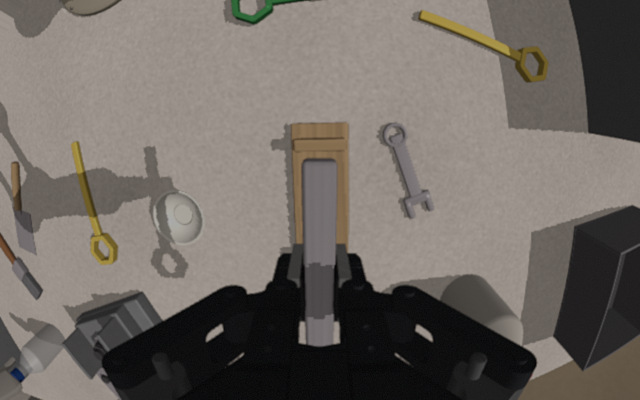

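View pics/side7.png

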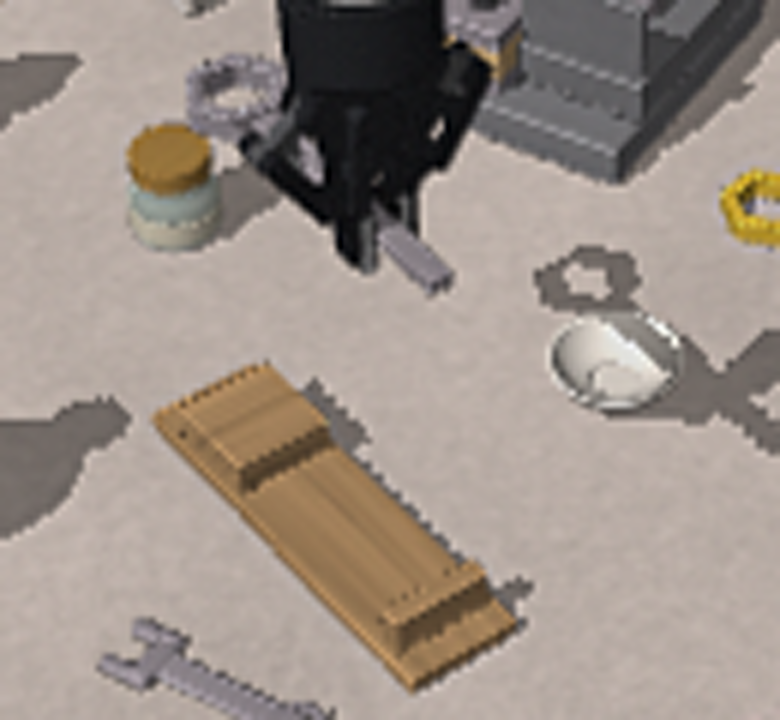

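The spanner is held cleanly with the rest empty. The tool is tilted 0.9°, which I'll correct while moving to look at the nut.

```bash
python3 -m inch '[[[0,-0.5,0.35],[0,-0.06,0.02],-1],[[0,-0.9,0.65],[0,-0.05,0.02],-1],[[0,-0.95,0.67],[0,0,0],-1],[[0,-0.95,0.67],[0,0,0],-1],[[0,-0.95,0.67],[0,0,0],-1],[[0,-0.95,0.67],[0,0,0],-1],[[0,-0.95,0.67],[0,0,0],-1],[[0,-0.95,0.67],[0,0,0],-1],[[0,-0.95,0.67],[0,0,0],-1],[[0,-0.95,0.67],[0,0,0],-1],[[0,-0.95,0.67],[0,0,0],-1],[[0,-0.95,0.67],[0,0,0],-1],[[0,-0.9,0.6],[0,0,0],-1],[[0,-0.4,0.3],[0,0,0],-1],[[0,0,0],[0,0,0],-1]]'
python3 - <<'E'
from h import *
s=arm.state();p=arm.camera("wrist");save("w8",p,s);cv2.imwrite("pics/w8.png",p["color"][:,:,::-1])
Rt=R.from_euler("xyz",s["eef_rot"]).as_matrix();print(s["time"],s["position"],s["force"],s["qpos"].round(3),s["gripper_width"],Rt.round(4))
E
```

```text
time: 9.3
position: [0.601, -0.1818, 0.2296]
eef_rot: [-2.589, 1.543, -2.789]
force: [0.6, 0.9, -3.0]
gripper_width: 0.148
9.3 [ 0.60101641 -0.18183772  0.22960787] [ 0.59965633  0.90124691 -3.01783163] [-0.394  0.369  1.37  -0.019  1.423 -1.762] 0.14791023586071708 [[-0.0259  0.198   0.9798]
 [-0.0095  0.9801 -0.1984]
 [-0.9996 -0.0145 -0.0235]]
```

View pics/w8.png

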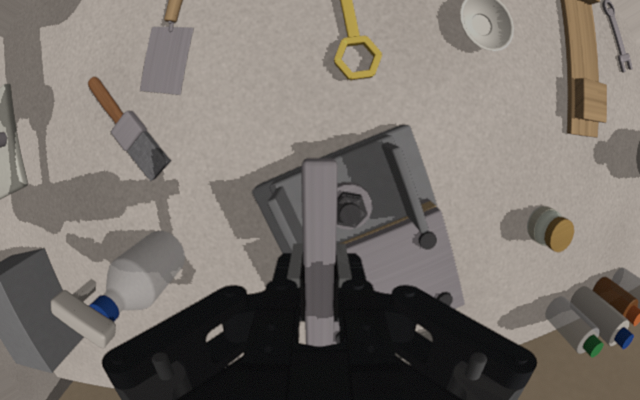

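Run:
```python
from h import *
p,s=load("w8")
crop(p,245,120,470,310,3.5,"pics/c10.png") if 0 else None
im=cv2.resize(p["color"][115:300,245:465],None,fx=3.5,fy=3.5,interpolation=cv2.INTER_CUBIC);cv2.imwrite("pics/c10.png",im[:,:,::-1])
crop(p,325,175,380,235,10,"pics/c11.png")
```

```text
(no output)
```

View pics/c10.png

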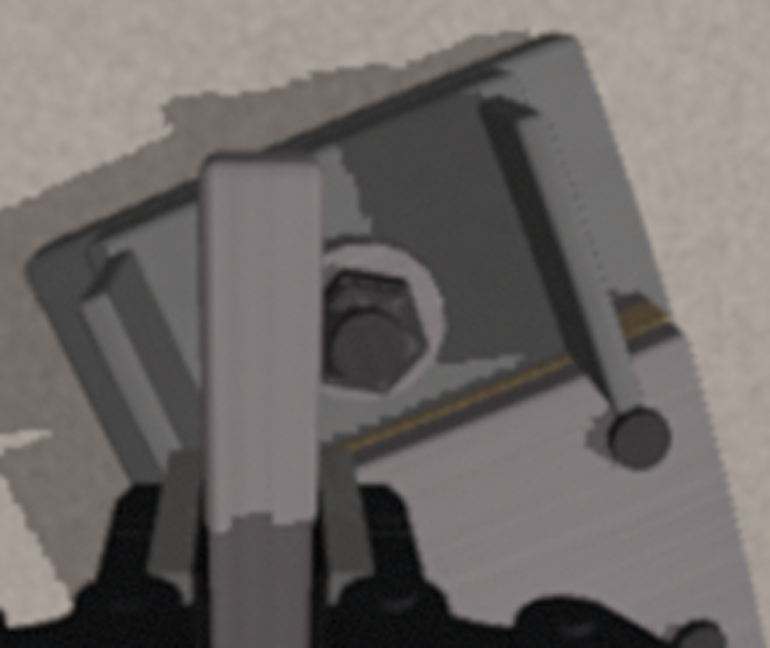

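View pics/c11.png

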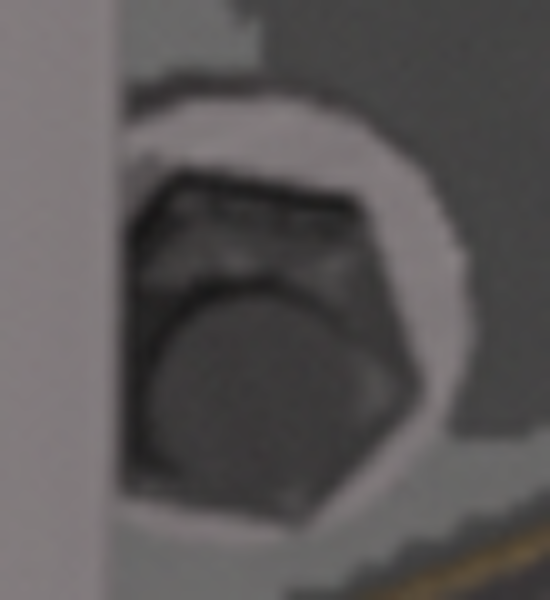

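```bash
python3 -m inch '[[[0,-1,0.1],[0,-0.1,0.06],-1],[[0,-0.6,0.1],[0,-0.1,0.05],-1],[[0,0,0],[0,0,0],-1]]'
python3 - <<'E'
from h import *
s=arm.state();p=arm.camera("wrist");save("w9",p,s);cv2.imwrite("pics/w9.png",p["color"][:,:,::-1])
Rt=R.from_euler("xyz",s["eef_rot"]).as_matrix();print(s["time"],s["position"],Rt.round(4))
print(proj(p,[.617,-.157,.087],s))
u,v=proj(p,[.617,-.157,.087],s)[0].astype(int)
crop(p,u-40,v-35,u+40,v+35,10,"pics/c12.png");print(u-40,v-35)
E
```

```text
time: 9.72
position: [0.5958, -0.226, 0.2301]
eef_rot: [1.068, 1.565, 0.873]
force: [-0.4, 0.3, -2.5]
gripper_width: 0.15
9.725 [ 0.59580431 -0.22598997  0.23007347] [[ 0.0036  0.1938  0.981 ]
 [ 0.0043  0.981  -0.1938]
 [-1.      0.0049  0.0027]]
[[392.77748328 195.88481725]]
352 160
```

View pics/c12.png

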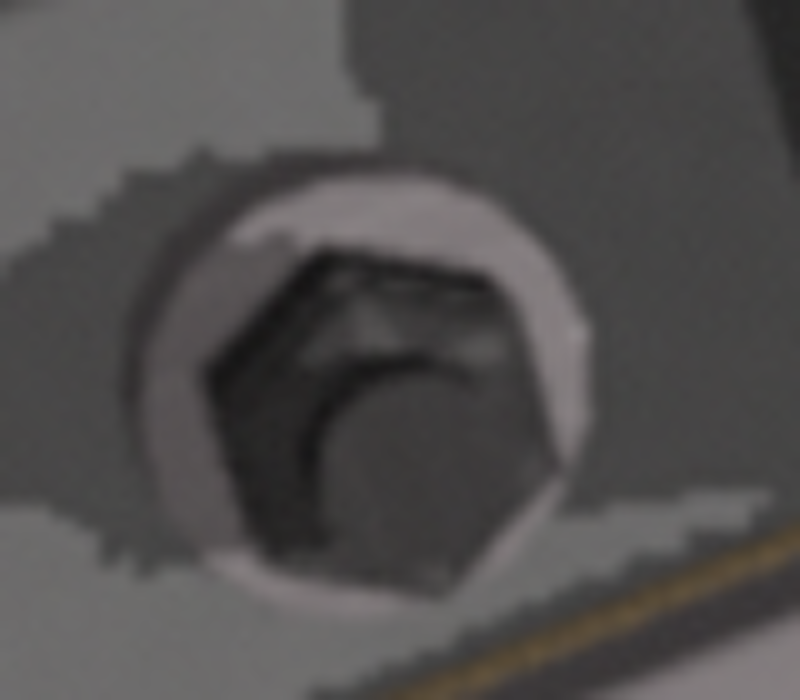

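View pics/w9.png

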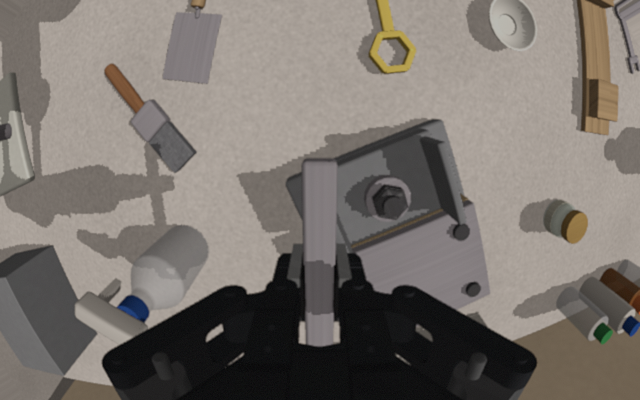

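Run:
```python
from h import *
p,s=load("w9")
print("cam",pose(p,s)[1])
uv=np.array(cpx([(328,248),(495,275),(205,375),(560,465),(445,600),(262,545)],352,160,10))
z=np.array([.075,.075,.075,.087,.087,.087])
P=np.array([onz(p,u,zz,s)[0] for u,zz in zip(uv,z)]);print(P.round(4))
def model(a):
    out=[]
    for i in range(len(uv)):
        th=np.arctan2(P[i,1]-a[1],P[i,0]-a[0]);k=np.round((th-a[2])/(np.pi/3))
        t=a[2]+k*np.pi/3;out.append([a[0]+.01848*np.cos(t),a[1]+.01848*np.sin(t),z[i]])
    return np.array(out)
for t0 in (0,.3,.6,.9):
    q=least_squares(lambda a:(proj(p,model(a),s)-uv).ravel(),[.617,-.157,t0]);print(q.x,np.degrees(q.x[2]),q.cost,q.fun.reshape(-1,2).round(1).tolist())
# collar
c=cpx([(140,380),(592,370),(390,178),(340,617),(245,215),(545,240)],352,160,10)
C=onz(p,c,.075,s)[:,:2]
q=least_squares(lambda a:np.hypot(*(C-a[:2]).T)-.024,[.617,-.157]);print("collar",q.x,q.fun)
q=least_squares(lambda a:np.hypot(*(C-a[:2]).T)-a[2],[.617,-.157,.024]);print("collar",q.x,q.fun)
```

```text
cam [ 0.52179799 -0.21230703  0.3709461 ]
[[ 0.6074 -0.1617  0.075 ]
 [ 0.6134 -0.1449  0.075 ]
 [ 0.6181 -0.176   0.075 ]
 [ 0.6304 -0.1433  0.087 ]
 [ 0.6422 -0.1566  0.087 ]
 [ 0.6326 -0.1743  0.087 ]]
[ 0.62404425 -0.15945335  0.12232914] 7.00894368978918 5.985403256936011 [[-0.2, -1.6], [0.1, -0.5], [-0.6, -1.1], [0.9, 0.7], [-0.5, 0.3], [0.4, 2.4]]
[ 0.61877921 -0.15901126  0.44809604] 25.674011933864566 146.05288977439974 [[-5.9, -4.1], [4.8, 5.5], [-1.5, -0.4], [-6.8, 6.2], [4.7, -7.3], [5.0, 0.4]]
[ 0.61839526 -0.15700561  0.64515184] 36.964477712848804 152.38402373089966 [[-6.7, -2.4], [6.1, 1.4], [1.0, 2.3], [-2.2, 3.1], [-8.1, -4.8], [10.2, 0.7]]
[ 0.62016284 -0.1557819   0.82774756] 47.426441469697366 113.23582120579108 [[-7.4, 1.7], [6.4, -0.1], [3.5, 6.6], [1.3, 1.9], [-3.5, -3.1], [-0.0, -6.7]]
collar [ 0.62419068 -0.15955303] [ 4.61417665e-05 -2.51943585e-04 -6.83051289e-04 -5.42391688e-04
 -7.29417696e-05  3.30806927e-04]
collar [ 0.62406533 -0.15952864  0.02376732] [ 2.66659497e-04 -3.67470224e-05 -5.78022979e-04 -1.82311504e-04
  5.61379348e-05  4.74284074e-04]
```

The nut is at about (0.624, −0.1595), with a flat facing 37° yaw, so the joint starts near 0.2 rad. With this grasp, joint 6 would run right at its limit during the strokes. I'll lay the spanner back, regrip with the tool turned half round (joint 6 mid-range, camera on the ring's side), and then work.

```bash
python3 -m inch '[[[-0.2,0.5,-0.3],[0,0,0],-1],[[-0.2,0.9,-0.52],[0,0,0],-1],[[-0.2,0.95,-0.55],[0,0,0],-1],[[-0.1,0.95,-0.55],[0,0,0],-1],[[0,0.95,-0.55],[0,0,0],-1],[[0,0.95,-0.55],[0,0,0],-1],[[0,0.95,-0.55],[0,0,0],-1],[[0,0.95,-0.55],[0,0,0],-1],[[0,0.95,-0.55],[0,0,0],-1],[[0,0.95,-0.55],[0,0,0],-1],[[0,0.95,-0.55],[0,0,0],-1],[[0,0.95,-0.55],[0,0,0],-1],[[0,0.95,-0.55],[0,0,0],-1],[[0,0.95,-0.55],[0,0,0],-1],[[0,0.95,-0.55],[0,0,0],-1],[[0,0.5,-0.3],[0,0,0],-1],[[0,0,0],[0,0,0],-1]]'
cat > st.py <<'E'
from h import *
import sys
def st(target=None,yaw=None):
    s=arm.state();Rt=R.from_euler("xyz",s["eef_rot"]).as_matrix()
    y=np.degrees(np.arctan2(Rt[1,2],Rt[0,2]))
    print("t",round(s["time"],2),"pos",s["position"].round(4),"F",s["force"].round(1),"M",s["moment"].round(2),"yaw z %.2f"%y,"q6 %.3f"%s["qpos"][5],"w %.3f"%s["gripper_width"])
    # tilt fix in units of 8deg about tool y,z
    print("tiltfix units y %.3f z %.3f"%(np.degrees(Rt[2,2])/8,-np.degrees(Rt[2,1])/8))
    if target is not None: print("delta units",((Rt.T@(np.array(target)-s["position"]))/.03).round(3))
    if yaw is not None: print("yaw units about x %.3f"%(-((yaw-y+180)%360-180)/8))
    return s
if __name__=="__main__":
    a=[float(x) for x in sys.argv[1:]];st(a[:3] if len(a)>=3 else None,a[3] if len(a)>3 else None)
E
python3 st.py .4278 .2611 .06 -11.13
```

```text
time: 11.9
position: [0.4031, 0.2859, 0.2691]
eef_rot: [1.595, 1.54, 1.428]
force: [-0.1, -0.2, -3.3]
gripper_width: 0.141
t 11.9 pos [0.4031 0.2859 0.2691] F [-0.1 -0.2 -3.3] M [ 0.02  0.21 -0.06] yaw z -9.58 q6 -0.951 w 0.141
tiltfix units y -0.005 z -0.217
delta units [ 6.946 -0.889  0.956]
yaw units about x 0.194
```

```bash
python3 -m inch '[[[0.4,-0.4,0.45],[0.1,0,-0.1],-1],[[0.9,-0.4,0.45],[0.1,0,-0.1],-1],[[1,-0.1,0.05],[0,0,0],-1],[[1,0,0],[0,0,0],-1],[[1,0,0],[0,0,0],-1],[[1,0,0],[0,0,0],-1],[[0.9,0,0],[0,0,0],-1],[[0.4,0,0],[0,0,0],-1],[[0,0,0],[0,0,0],-1]]'
python3 st.py .4278 .2611 .021 -11.13
```

```text
time: 13.02
position: [0.4312, 0.2408, 0.0613]
eef_rot: [-1.423, 1.563, -1.63]
force: [0.5, 0.3, -2.1]
gripper_width: 0.148
t 13.03 pos [0.4312 0.2408 0.0613] F [ 0.5  0.3 -2.1] M [ 0.02  0.15 -0.  ] yaw z -11.86 q6 -0.984 w 0.148
tiltfix units y 0.008 z 0.057
delta units [ 1.338  0.649 -0.251]
yaw units about x -0.092
```

```bash
python3 -m inch '[[[0,0.35,-0.15],[-0.05,0,0.03],-1],[[0,0.3,-0.1],[-0.04,0,0.03],-1],[[0,0,0],[0,0,0],-1]]'
python3 st.py .4278 .2611 .021 -11.13
```

```text
time: 13.4
position: [0.4299, 0.2636, 0.0636]
eef_rot: [0.644, 1.564, 0.45]
force: [-0.6, -0.4, -2.4]
gripper_width: 0.146
t 13.4 pos [0.4299 0.2636 0.0636] F [-0.6 -0.4 -2.4] M [0.03 0.2  0.03] yaw z -11.12 q6 -0.965 w 0.146
tiltfix units y 0.041 z -0.031
delta units [ 1.42  -0.1   -0.061]
yaw units about x 0.001
```

```bash
python3 -m inch '[[[0.4,-0.1,-0.08],[0,0.02,-0.02],-1],[[0.4,0,0],[0,0.02,0],-1],[[0,0,0],[0,0,0],-1]]'
python3 st.py .4278 .2611 .021 -11.13
```

```text
time: 13.78
position: [0.4266, 0.2612, 0.0383]
eef_rot: [1.327, 1.569, 1.134]
force: [-0.1, 0.6, -2.2]
gripper_width: 0.15
t 13.78 pos [0.4266 0.2612 0.0383] F [-0.1  0.6 -2.2] M [0.01 0.2  0.09] yaw z -11.05 q6 -0.969 w 0.150
tiltfix units y 0.002 z -0.009
delta units [0.578 0.003 0.041]
yaw units about x 0.010
```

```bash
python3 -m inch '[[[0.2,0,0.02],[0,0,0],-1],[[0.18,0,0],[0,0,0],-1],[[0.1,0,0],[0,0,0],-1],[[0,0,0],[0,0,0],-1]]'
python3 st.py .4278 .2611 .021 -11.13
```

```text
time: 14.28
position: [0.4276, 0.2609, 0.0227]
eef_rot: [1.326, 1.57, 1.133]
force: [-0.2, 0.7, -2.5]
gripper_width: 0.142
t 14.28 pos [0.4276 0.2609 0.0227] F [-0.2  0.7 -2.5] M [ 0.02  0.14 -0.02] yaw z -11.08 q6 -0.970 w 0.142
tiltfix units y 0.002 z -0.008
delta units [0.056 0.007 0.007]
yaw units about x 0.007
```

```bash
python3 -m inch '[[[0.07,0,0],[0,0,0],-1],[[0,0,0],[0,0,0],-1]]'
python3 st.py .4278 .2611 .021 -11.13
```

```text
time: 14.52
position: [0.4282, 0.2612, 0.0212]
eef_rot: [0.857, 1.568, 0.664]
force: [0.0, -0.1, -0.9]
gripper_width: 0.146
t 14.53 pos [0.4282 0.2612 0.0212] F [ 0.  -0.1 -0.9] M [-0.02  0.08 -0.07] yaw z -11.07 q6 -0.970 w 0.146
tiltfix units y 0.013 z -0.015
delta units [ 0.007 -0.006 -0.013]
yaw units about x 0.007
```

```bash
python3 -m inch '[[[0,0,0],[0,0,0],1],[[0,0,0],[0,0,0],1],[[0,0,0],[0,0,0],1],[[0,0,0],[0,0,0],1],[[-0.3,0,0],[0,0,0],1],[[-0.6,0,0],[0,0,0],1],[[-0.8,0,0],[0,0,0],1],[[-0.8,0,0],[0,0,0],1],[[-0.5,0,0],[0,0,0],1]]'
python3 st.py .4278 .2611 .10 -11.13
python3 - <<'E'
from h import *
s=arm.state();p=arm.camera("wrist");save("w10",p,s);cv2.imwrite("pics/w10.png",p["color"][:,:,::-1])
E
```

```text
time: 15.65
position: [0.4285, 0.2612, 0.1158]
eef_rot: [0.71, 1.566, 0.517]
force: [0.1, -0.1, 0.9]
gripper_width: 1.001
t 15.65 pos [0.4285 0.2612 0.1158] F [ 0.1 -0.1  0.9] M [ 0.07 -0.01  0.01] yaw z -11.06 q6 -0.970 w 1.001
tiltfix units y 0.024 z -0.021
delta units [ 0.525 -0.008 -0.025]
yaw units about x 0.009
```

View pics/w10.png

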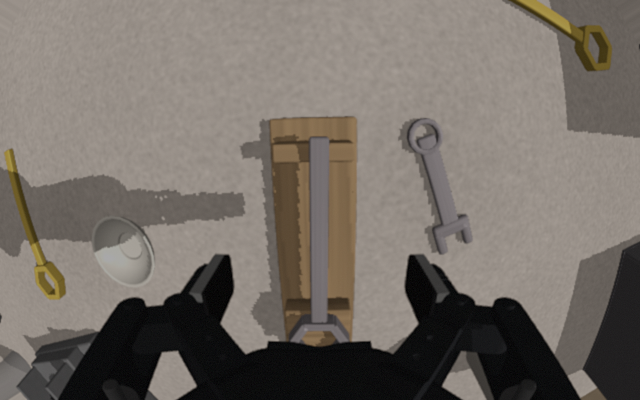

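The spanner lies on the rest as before (handle end at (318,138)). Now the half turn, with joint 6 increasing.

```bash
python3 -m inch '[[[0,0,0],[0.6,0,0],1],[[0,0,0],[1,0,0],1],[[0,0,0],[1,0,0],1],[[0,0,0],[1,0,0],1],[[0,0,0],[1,0,0],1],[[0,0,0],[1,0,0],1],[[0,0,0],[1,0,0],1],[[0,0,0],[1,0,0],1],[[0,0,0],[1,0,0],1],[[0,0,0],[1,0,0],1],[[0,0,0],[1,0,0],1],[[0,0,0],[1,0,0],1],[[0,0,0],[1,0,0],1],[[0,0,0],[1,0,0],1],[[0,0,0],[1,0,0],1],[[0,0,0],[1,0,0],1],[[0,0,0],[1,0,0],1],[[0,0,0],[1,0,0],1],[[0,0,0],[1,0,0],1]]'
python3 st.py .4278 .2611 .11 168.87
```

```text
time: 18.08
position: [0.4273, 0.2607, 0.1187]
eef_rot: [-2.947, 1.562, 0.459]
force: [-0.2, 0.8, 0.7]
gripper_width: 0.996
t 18.07 pos [0.4273 0.2607 0.1187] F [-0.2  0.8  0.7] M [-0.04  0.   -0.  ] yaw z -164.87 q6 1.715 w 0.996
tiltfix units y -0.062 z 0.012
delta units [ 0.291 -0.008 -0.015]
yaw units about x 3.283
```

```bash
python3 -m inch '[[[0,0,0],[1,-0.06,0],1],[[0,0,0],[1,0,0],1],[[0,0,0],[0.9,0,0],1],[[0,0,0],[0.3,0,0],1],[[0,0,0],[0,0,0],1]]'
python3 - <<'E'
from st import *
s=st([.4278,.2611,.11],168.87)
p=arm.camera("wrist");save("w11",p,s);cv2.imwrite("pics/w11.png",p["color"][:,:,::-1])
E
```

```text
time: 18.7
position: [0.4266, 0.2604, 0.1186]
eef_rot: [-0.884, 1.569, 2.06]
force: [0.4, -0.5, -0.7]
gripper_width: 1.003
t 18.7 pos [0.4266 0.2604 0.1186] F [ 0.4 -0.5 -0.7] M [ 0.03  0.02 -0.02] yaw z 168.65 q6 2.175 w 1.003
tiltfix units y 0.010 z 0.013
delta units [ 0.288 -0.032 -0.035]
yaw units about x -0.028
```

View pics/w11.png

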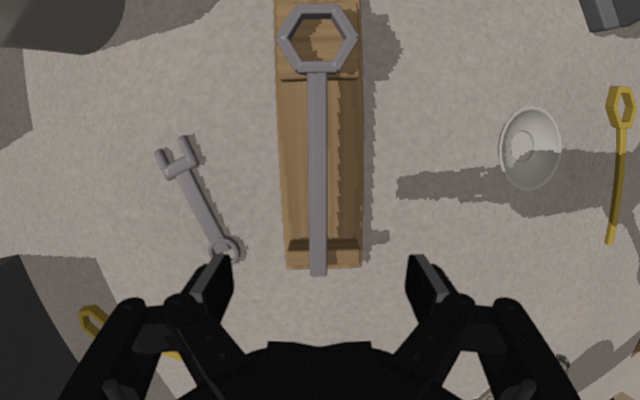

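```bash
python3 - <<'E'
from h import *
p,s=load("w11");crop(p,270,0,370,85,8,"pics/c13.png");crop(p,290,240,350,290,8,"pics/c14.png")
E
python3 -m inch '[[[0.6,-0.03,-0.04],[-0.03,0.01,0.01],1],[[0.9,0,0],[0,0,0],1],[[0.9,0,0],[0,0,0],1],[[0.6,0,0],[0,0,0],1],[[0.15,0,0],[0,0,0],1],[[0,0,0],[0,0,0],1]]'
python3 st.py .4278 .2611 .021 168.87
```

```text
time: 19.5
position: [0.4295, 0.2618, 0.0229]
eef_rot: [-2.48, 1.567, 0.473]
force: [-0.2, -0.2, 0.4]
gripper_width: 1.0
t 19.5 pos [0.4295 0.2618 0.0229] F [-0.2 -0.2  0.4] M [-0.06 -0.03  0.05] yaw z 169.14 q6 2.169 w 1.000
tiltfix units y -0.023 z 0.018
delta units [0.062 0.033 0.052]
yaw units about x 0.034
```

View pics/c13.png

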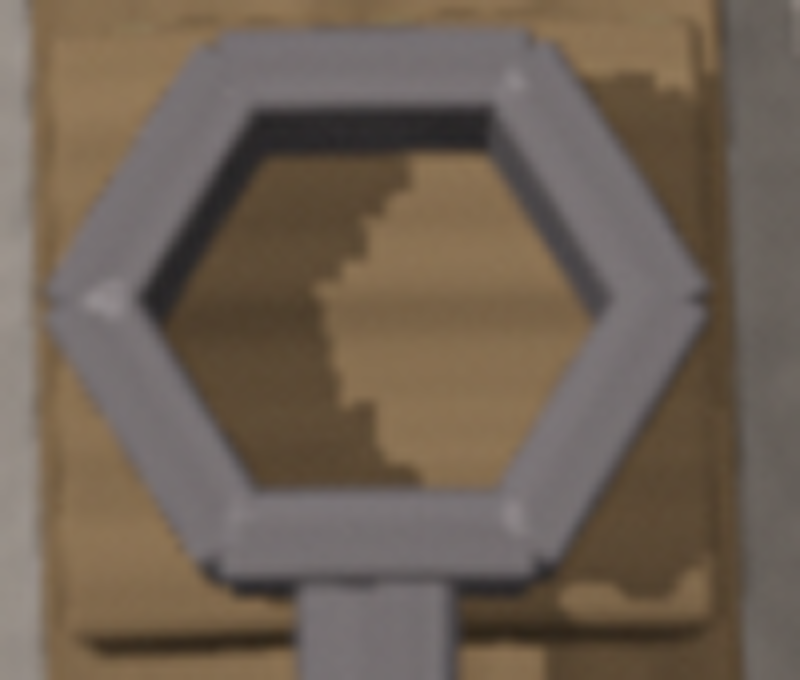

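View pics/c14.png

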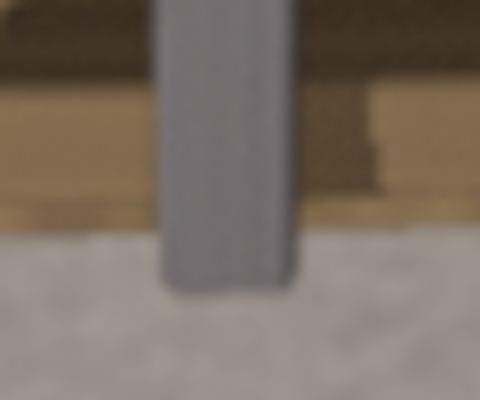

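Run:
```python
from h import *
p,s=load("w11")
uv=np.array(cpx([(375,32),(380,572),(380,298),(375,106),(378,490)],270,0,8)+cpx([(228,285)],290,240,8))
M=np.array([[25,0,16],[-25,0,16],[0,0,16],[17.1,0,16],[-17.1,0,16],[-179.5,0,13]])/1e3
def X(a): c,n=np.cos(a[3]),np.sin(a[3]);return np.c_[a[0]+c*M[:,0],a[1]+n*M[:,0],a[2]+M[:,2]]
for fz in (0,1):
    q=least_squares(lambda a:(proj(p,X(a if fz else np.r_[a[:2],.034,a[3]]),s)-uv).ravel(),[.55,.237,.034,-.19]);a=q.x
    print(a,np.degrees(a[3]),q.fun.reshape(-1,2).round(2).tolist())
    g=a[:2]-.125*np.array([np.cos(a[3]),np.sin(a[3])]);print("grip",g)
```

```text
[ 0.55027975  0.23643211 -0.59505991 -0.19412547] -11.122569952761955 [[0.16, -1.43], [-0.15, 0.68], [-0.32, -0.81], [0.2, -0.22], [0.04, -0.52], [0.08, 2.87]]
grip [0.42762765 0.26054567]
[ 0.55080432  0.23634882  0.0303138  -0.19409528] -11.120840125882653 [[0.16, -0.41], [-0.15, 0.56], [-0.32, -0.32], [0.2, 0.64], [0.05, -0.44], [0.07, -0.04]]
grip [0.4281515  0.26045868]
```

```bash
python3 -m inch '[[[0.07,0.035,0.05],[0.03,-0.02,0.02],1],[[0,0,0],[0,0,0],1],[[0,0,0],[0,0,0],-1],[[0,0,0],[0,0,0],-1],[[0,0,0],[0,0,0],-1],[[0,0,0],[0,0,0],-1],[[0,0,0],[0,0,0],-1]]' 90
python3 - <<'E'
from st import *
s=st([.4278,.2609,.021],168.87)
p=arm.camera("wrist");save("w12",p,s);cv2.imwrite("pics/w12.png",p["color"][:,:,::-1])
E
```

```text
time: 20.38
position: [0.4293, 0.2617, 0.0232]
eef_rot: [-2.643, 1.566, 0.305]
force: [-0.9, -0.7, 1.0]
gripper_width: 0.143
t 20.38 pos [0.4293 0.2617 0.0232] F [-0.9 -0.7  1. ] M [ 0.02 -0.01 -0.04] yaw z 168.90 q6 2.174 w 0.143
tiltfix units y -0.030 z 0.016
delta units [0.073 0.036 0.045]
yaw units about x 0.003
```

View pics/w12.png

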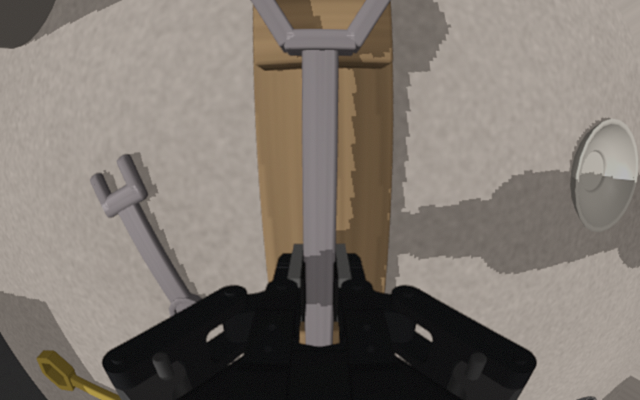

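```bash
python3 -m inch '[[[-0.3,0,0],[0,0,0],-1],[[-0.6,0,0],[0,0,0],-1],[[-0.9,0,0],[0,0,0],-1],[[-0.95,0,0],[0,0,0],-1],[[-0.95,0,0],[0,0,0],-1],[[-0.95,0,0],[0,0,0],-1],[[-0.9,0.3,-0.15],[0,0,0],-1],[[-0.4,0.7,-0.35],[0,0,0],-1],[[0,0.9,-0.43],[0,0,0],-1],[[0,0.93,-0.45],[0,0,0],-1],[[0,0.93,-0.45],[0,0,0],-1],[[0,0.93,-0.45],[0,0,0],-1],[[0,0.93,-0.45],[0,0,0],-1],[[0,0.93,-0.45],[0,0,0],-1],[[0,0.93,-0.45],[0,0,0],-1],[[0,0.93,-0.45],[0,0,0],-1],[[0,0.93,-0.45],[0,0,0],-1],[[0,0.9,-0.45],[0,0,0],-1],[[0,0.7,-0.35],[0,0,0],-1],[[0,0,0],[0,0,0],-1]]'
python3 st.py .54 -.16 .2 -143
```

```text
time: 22.92
position: [0.5128, -0.1026, 0.2039]
eef_rot: [0.169, 1.55, 3.119]
force: [-1.0, -0.2, -3.3]
gripper_width: 0.141
t 22.93 pos [ 0.5128 -0.1026  0.2039] F [-1.  -0.2 -3.3] M [ 0.09  0.16 -0.01] yaw z 169.04 q6 1.438 w 0.141
tiltfix units y 0.150 z -0.026
delta units [ 0.11   1.707 -1.257]
yaw units about x -5.995
```

```bash
python3 -m inch '[[[0,0.85,-0.6],[0,0.07,-0.02],-1],[[0,0.8,-0.6],[0,0.07,0],-1],[[0,0,0],[-0.6,0,0],-1],[[0,0,0],[-1,0,0],-1],[[0,0,0],[-1,0,0],-1],[[0,0,0],[-1,0,0],-1],[[0,0,0],[-1,0,0],-1],[[0,0,0],[-0.95,0,0],-1],[[0,0,0],[-0.4,0,0],-1],[[0,0,0],[0,0,0],-1]]'
python3 - <<'E'
from st import *
s=st([.54,-.16,.2],-143)
p=arm.camera("wrist");save("w13",p,s);cv2.imwrite("pics/w13.png",p["color"][:,:,::-1])
print(proj(p,[.624,-.1595,.087],s))
u,v=proj(p,[.624,-.1595,.087],s)[0].astype(int)
crop(p,u-45,max(v-35,0),u+45,v+40,9,"pics/c15.png");print(u-45,max(v-35,0))
E
```

```text
time: 24.18
position: [0.5315, -0.1476, 0.201]
eef_rot: [-1.266, 1.551, 2.549]
force: [-0.3, -0.2, -2.4]
gripper_width: 0.145
t 24.18 pos [ 0.5315 -0.1476  0.201 ] F [-0.3 -0.2 -2.4] M [-0.12  0.1  -0.01] yaw z -141.40 q6 0.497 w 0.145
tiltfix units y 0.041 z 0.132
delta units [0.024 0.5   0.038]
yaw units about x 0.200
[[401.16958587 122.55862345]]
356 87
```

View pics/w13.png

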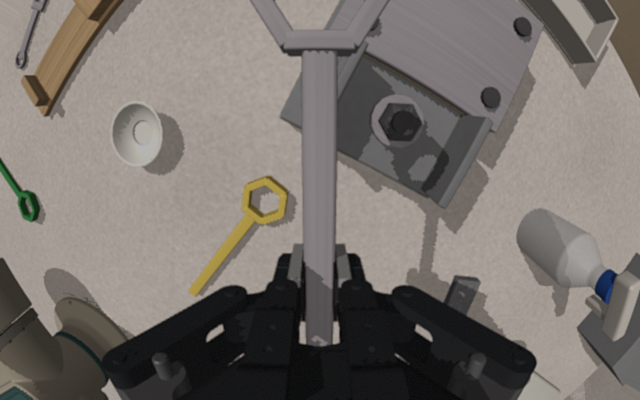

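View pics/c15.png

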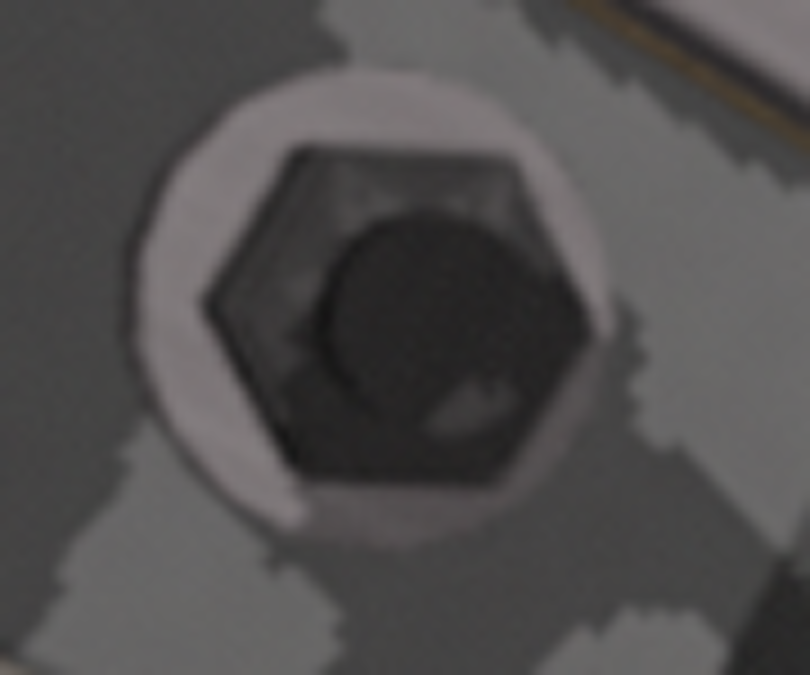

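```bash
cat > nut.py <<'E'
from h import *
def nutfit(p,s,corn,zs,coll,u0,v0,k,x0):
    uv=np.array(cpx(corn,u0,v0,k));z=np.array(zs)
    P=np.array([onz(p,u,zz,s)[0] for u,zz in zip(uv,z)])
    def model(a):
        out=[]
        for i in range(len(uv)):
            th=np.arctan2(P[i,1]-a[1],P[i,0]-a[0]);kk=np.round((th-a[2])/(np.pi/3));t=a[2]+kk*np.pi/3
            out.append([a[0]+.01848*np.cos(t),a[1]+.01848*np.sin(t),z[i]])
        return np.array(out)
    best=min((least_squares(lambda a:(proj(p,model(a),s)-uv).ravel(),[*x0,t]) for t in(0,.25,.5,.75)),key=lambda q:q.cost)
    print("nut",best.x[:2].round(4),"flat yaw",(np.degrees(best.x[2])+30)%60,"rms",np.sqrt(np.mean(best.fun**2)))
    if coll:
        C=onz(p,cpx(coll,u0,v0,k),.075,s)[:,:2]
        q=least_squares(lambda a:np.hypot(*(C-a[:2]).T)-.024,x0);print("collar",q.x.round(4),(q.fun*1e3).round(2))
E
python3 - <<'E'
from nut import *
p,s=load("w13");print("cam",pose(p,s)[1])
T=.087;B=.075
for zs in ([B,T,T,T,B,B],[B,B,T,T,T,B],[T]*6,[.081]*6):
  nutfit(p,s,[(205,303),(300,148),(520,157),(598,325),(500,487),(300,480)],zs,[(132,300),(615,300),(380,69),(390,548),(190,150),(200,480),(530,120)],356,87,9,[.624,-.1595])
E
```

```text
cam [ 0.59283291 -0.10249371  0.34161138]
nut [ 0.6247 -0.16  ] flat yaw 41.397987006518576 rms 1.1119822528063696
collar [ 0.6244 -0.1588] [ 0.22  0.21 -0.58 -0.57 -0.08  0.29  0.32]
nut [ 0.6248 -0.1598] flat yaw 39.10870377250339 rms 0.6074973283964153
collar [ 0.6244 -0.1588] [ 0.22  0.21 -0.58 -0.57 -0.08  0.29  0.32]
nut [ 0.6242 -0.1587] flat yaw 38.54905247921489 rms 0.7937072287263448
collar [ 0.6244 -0.1588] [ 0.22  0.21 -0.58 -0.57 -0.08  0.29  0.32]
nut [ 0.625 -0.16 ] flat yaw 38.548726244984145 rms 0.900736500749414
collar [ 0.6244 -0.1588] [ 0.22  0.21 -0.58 -0.57 -0.08  0.29  0.32]
```

Run:
```python
from h import *
p,s=load("w13")
s0=dict(position=np.zeros(3),eef_rot=np.zeros(3))
for zc in (.1228,.1238,.125):
    print(proj(p,[[-.027,0,-zc+.025],[-.027,.0144,-zc+.025],[-.027,-.0144,-zc+.025]],s0).round(1).tolist(),proj(p,[[-.024,.007,-.05],[-.024,-.007,-.05]],s0).round(1).tolist())
crop(p,240,0,400,120,5,"pics/c16.png")
```

```text
[[317.2, 48.3], [356.9, 49.0], [277.4, 49.2]] [[335.5, 174.5], [299.3, 174.6]]
[[317.2, 45.7], [356.9, 46.4], [277.4, 46.6]] [[335.5, 174.5], [299.3, 174.6]]
[[317.2, 42.6], [356.9, 43.3], [277.5, 43.5]] [[335.5, 174.5], [299.3, 174.6]]
```

View pics/c16.png

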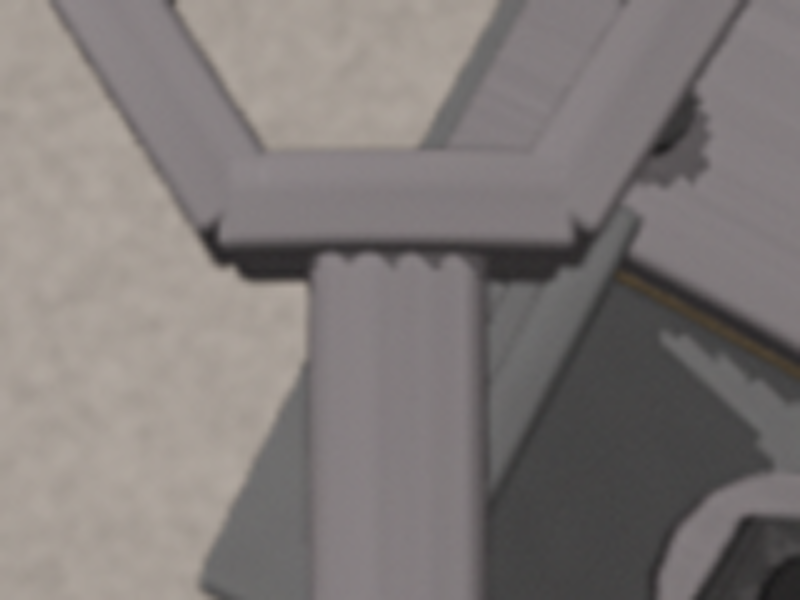

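```bash
python3 - <<'E'
from h import *
for n,uv in(("w13",(356+425/9,87+320/9)),("w9",(352+41,160+48))):
    p,s=load(n);d,t=ray(p,uv,s);d=d[0]
    # closest to axis
    k=-((t[:2]-[.6243,-.1593])@d[:2])/(d[:2]@d[:2]);print(n,t+k*d)
E
python3 st.py .5271 -.2353 .15 -142
```

```text
w13 [ 0.62431647 -0.15929087  0.09374463]
w9 [ 0.62493367 -0.16056303  0.09884827]
t 24.23 pos [ 0.5316 -0.1476  0.201 ] F [-0.7 -0.1 -2.2] M [-0.12  0.11 -0.02] yaw z -141.42 q6 0.497 w 0.141
tiltfix units y 0.040 z 0.132
delta units [1.671 2.223 1.931]
yaw units about x 0.073
```

```bash
python3 -m inch '[[[0,0.4,0.35],[0.03,0.04,0.06],-1],[[0,0.7,0.6],[0.03,0,0.06],-1],[[0.2,0.7,0.6],[0,0,0],-1],[[0.6,0.35,0.3],[0,0,0],-1],[[0.6,0,0],[0,0,0],-1],[[0.2,0,0],[0,0,0],-1],[[0,0,0],[0,0,0],-1]]'
python3 st.py .5271 -.2353 .12 -142
```

```text
time: 25.1
position: [0.5269, -0.2408, 0.1523]
eef_rot: [1.247, 1.566, -1.234]
force: [0.9, 0.7, -2.0]
gripper_width: 0.139
t 25.1 pos [ 0.5269 -0.2408  0.1523] F [ 0.9  0.7 -2. ] M [-0.1   0.16  0.01] yaw z -142.20 q6 0.365 w 0.139
tiltfix units y 0.011 z -0.032
delta units [ 1.074 -0.146 -0.121]
yaw units about x -0.025
```

```bash
python3 -m inch '[[[0.3,-0.15,-0.12],[-0.02,0.01,-0.03],-1],[[0.5,0,0],[0,0,0],-1],[[0.3,0,0],[0,0,0],-1],[[0,0,0],[0,0,0],-1]]'
python3 - <<'E'
from st import *
s=st([.5271,-.2353,.09],-142)
p=arm.camera("wrist");save("w14",p,s);cv2.imwrite("pics/w14.png",p["color"][:,:,::-1])
p=arm.camera("top");save("top14",p);crop(p,325,85,425,185,6,"pics/c17.png")
E
```

```text
time: 25.6
position: [0.5276, -0.2344, 0.1181]
eef_rot: [1.954, 1.569, -0.524]
force: [-0.9, 0.9, -2.6]
gripper_width: 0.144
t 25.6 pos [ 0.5276 -0.2344  0.1181] F [-0.9  0.9 -2.6] M [-0.09  0.17  0.04] yaw z -141.97 q6 0.368 w 0.144
tiltfix units y -0.005 z -0.013
delta units [0.937 0.01  0.033]
yaw units about x 0.004
```

View pics/w14.png

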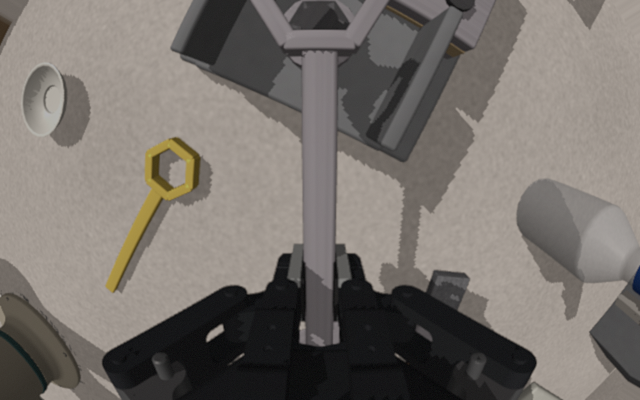

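View pics/c17.png

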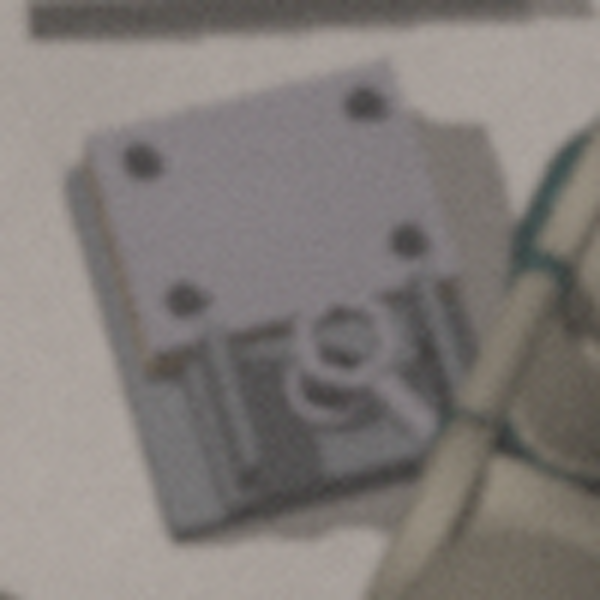

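Run:
```python
from h import *
p,s=load("w14");crop(p,240,0,400,80,5,"pics/c18.png")
# predicted nut corners
for z in(.075,.087):
  t=np.radians(38+30+60*np.arange(6));print(((proj(p,np.c_[.6243+.01848*np.cos(t),-.1593+.01848*np.sin(t),np.full(6,z)],s)-[240,0])*5).round(0).tolist())
```

```text
[[312.0, 34.0], [233.0, 159.0], [311.0, 285.0], [470.0, 285.0], [549.0, 159.0], [469.0, 34.0]]
[[307.0, 1.0], [222.0, 133.0], [306.0, 268.0], [476.0, 268.0], [559.0, 133.0], [475.0, 1.0]]
```

View pics/c18.png

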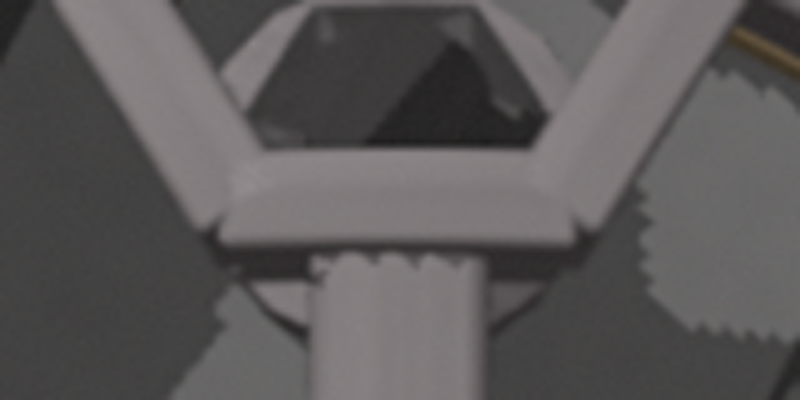

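The nut's far flat is seen through the ring at (318,2), parallel to the ring and centred in it to about 0.2 mm sideways. I'll lower slowly.

```bash
python3 -m inch '[[[0.4,0.01,0.03],[0,0,-0.01],-1],[[0.4,0,0],[0,0,0],-1],[[0.15,0,0],[0,0,0],-1],[[0,0,0],[0,0,0],-1]]'
python3 st.py .5271 -.2353 .0642 -142
```

```text
time: 26.2
position: [0.528, -0.236, 0.0888]
eef_rot: [2.12, 1.568, -0.358]
force: [1.1, 0.8, -3.0]
gripper_width: 0.139
t 26.2 pos [ 0.528  -0.236   0.0888] F [ 1.1  0.8 -3. ] M [-0.14  0.11  0.01] yaw z -141.99 q6 0.366 w 0.139
tiltfix units y -0.012 z -0.019
delta units [ 0.819 -0.04   0.01 ]
yaw units about x 0.002
```

```bash
python3 -m inch '[[[0.12,-0.05,0.01],[0,0,0],-1],[[0.1,0,0],[0,0,0],-1],[[0,0,0],[0,0,0],-1]]'
python3 st.py .5271 -.2353 .0642 -142
```

```text
time: 26.58
position: [0.5271, -0.2351, 0.0822]
eef_rot: [2.078, 1.567, -0.4]
force: [-0.1, -0.1, -2.4]
gripper_width: 0.145
t 26.57 pos [ 0.5271 -0.2351  0.0822] F [-0.1 -0.1 -2.4] M [-0.15  0.18 -0.  ] yaw z -141.99 q6 0.366 w 0.145
tiltfix units y -0.014 z -0.025
delta units [0.599 0.001 0.005]
yaw units about x 0.002
```

Aligned; ring bottom is just above the nut top. I'll lower in small steps.

```bash
python3 -m inch '[[[0.1,0,0],[0,0,-0.02],-1],[[0.1,0,0],[0,0,0],-1],[[0,0,0],[0,0,0],-1]]'
python3 st.py .5271 -.2353 .0642 -142
python3 -m inch '[[[0.1,0,0],[0,0,0],-1],[[0.1,0,0],[0,0,0],-1],[[0,0,0],[0,0,0],-1]]'
python3 st.py .5271 -.2353 .0642 -142
```

```text
time: 26.95
position: [0.5274, -0.2353, 0.0761]
eef_rot: [2.653, 1.568, 0.175]
force: [0.4, 0.4, -3.3]
gripper_width: 0.145
t 26.95 pos [ 0.5274 -0.2353  0.0761] F [ 0.4  0.4 -3.3] M [-0.13  0.16 -0.01] yaw z -141.98 q6 0.365 w 0.145
tiltfix units y -0.016 z -0.009
delta units [ 0.395 -0.005  0.009]
yaw units about x 0.002
time: 27.32
position: [0.5274, -0.2352, 0.0696]
eef_rot: [2.663, 1.568, 0.185]
force: [0.4, -0.0, -1.7]
gripper_width: 0.142
t 27.32 pos [ 0.5274 -0.2352  0.0696] F [ 0.4 -0.  -1.7] M [-0.13  0.15 -0.03] yaw z -141.98 q6 0.365 w 0.142
tiltfix units y -0.016 z -0.008
delta units [ 0.18  -0.004  0.01 ]
yaw units about x 0.002
```

```bash
python3 -m inch '[[[0.09,0,0],[0,0,0],-1],[[0.06,0,0],[0,0,0],-1],[[0,0,0],[0,0,0],-1]]'
python3 - <<'E'
from st import *
s=st([.5271,-.2353,.0642],-142)
p=arm.camera("wrist");save("w15",p,s);crop(p,220,0,420,120,4,"pics/c19.png")
E
```

```text
time: 27.7
position: [0.5276, -0.2353, 0.065]
eef_rot: [2.606, 1.568, 0.128]
force: [0.3, 0.3, -1.6]
gripper_width: 0.144
t 27.7 pos [ 0.5276 -0.2353  0.065 ] F [ 0.3  0.3 -1.6] M [-0.02  0.11  0.05] yaw z -141.99 q6 0.365 w 0.144
tiltfix units y -0.018 z -0.011
delta units [ 0.027 -0.01   0.013]
yaw units about x 0.002
```

View pics/c19.png

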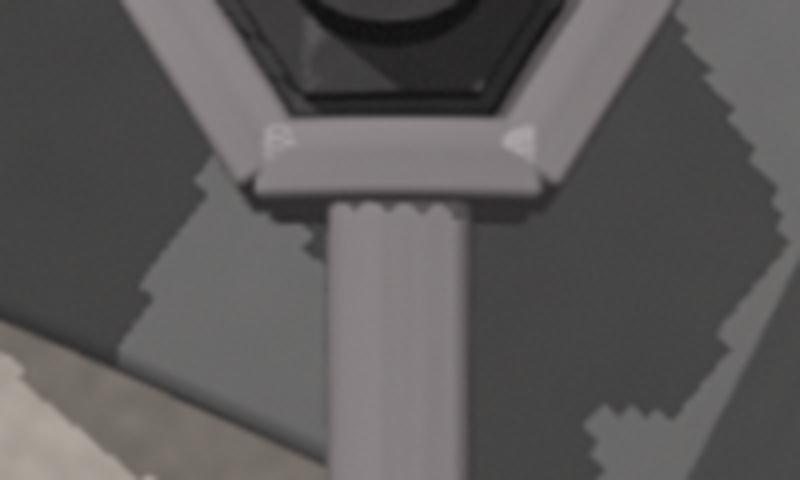

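Seated: the ring's top sits just above the nut's edge all round. First stroke now, clockwise about the nut.

```bash
python3 -m inch '[[[0,-0.14,0],[0.25,0,0],-1],[[0,-0.22,-0.005],[0.4,0,0],-1],[[0,-0.28,-0.01],[0.5,0,0],-1],[[0,-0.28,-0.01],[0.5,0,0],-1]]'
cat > pv.py <<'E'
from st import *
L=.1234
def pv(nut=(.6243,-.1593),zt=.0648,L=L,psi=12.3):
    s=st();Rt=R.from_euler("xyz",s["eef_rot"]).as_matrix()
    ring=s["position"]+Rt@np.array([-.0188,0,-L]);e=Rt.T@(np.r_[nut,zt+.0188]-ring)
    y=np.degrees(np.arctan2(-Rt[1,2],-Rt[0,2]));F=Rt.T@s["force"]
    print("spanner yaw %.1f h %.1f"%(y,y-psi),"ring err->nut (tool units .03) ",(e/.03).round(3),"F tool",F.round(1),"tau grip-ish My %.2f"%s["moment"][2])
if __name__=="__main__": pv()
E
python3 pv.py
```

```text
time: 28.25
position: [0.5127, -0.2107, 0.0653]
eef_rot: [2.766, 1.567, 0.048]
force: [1.0, -2.0, -1.8]
gripper_width: 0.142
t 28.25 pos [ 0.5127 -0.2107  0.0653] F [ 1.  -2.  -1.8] M [-0.34  0.05  0.51] yaw z -155.74 q6 0.630 w 0.142
tiltfix units y -0.022 z -0.009
spanner yaw 24.3 h 12.0 ring err->nut (tool units .03)  [ 0.031 -0.033  0.017] F tool [ 1.8  2.2 -0.1] tau grip-ish My 0.51
```

```bash
python3 -m inch '[[[0,-0.31,0],[0.5,-0.02,0],-1],[[0,-0.29,-0.01],[0.5,0,0],-1],[[0,-0.29,-0.01],[0.5,0,0],-1],[[0,-0.29,-0.01],[0.5,0,0],-1]]'
python3 pv.py
```

```text
time: 28.75
position: [0.5027, -0.178, 0.0659]
eef_rot: [1.806, 1.562, -1.197]
force: [0.9, -0.6, -3.7]
gripper_width: 0.144
t 28.75 pos [ 0.5027 -0.178   0.0659] F [ 0.9 -0.6 -3.7] M [-0.06  0.04  0.59] yaw z -172.05 q6 0.969 w 0.144
tiltfix units y -0.014 z -0.058
spanner yaw 7.9 h -4.4 ring err->nut (tool units .03)  [ 0.043 -0.053  0.011] F tool [ 3.7  0.7 -0.7] tau grip-ish My 0.59
```

```bash
python3 -m inch '[[[0.02,-0.34,0],[0.5,-0.01,-0.03],-1],[[0.02,-0.3,-0.01],[0.5,0,-0.02],-1],[[0,-0.3,-0.01],[0.5,0,0],-1]]'
python3 pv.py
```

```text
time: 29.12
position: [0.5014, -0.1512, 0.0654]
eef_rot: [2.014, 1.563, -1.202]
force: [-0.2, -2.2, -2.3]
gripper_width: 0.144
t 29.12 pos [ 0.5014 -0.1512  0.0654] F [-0.2 -2.2 -2.3] M [-0.21  0.2   0.54] yaw z 175.71 q6 1.227 w 0.144
tiltfix units y -0.023 z -0.048
spanner yaw -4.3 h -16.6 ring err->nut (tool units .03)  [ 0.033 -0.034  0.005] F tool [2.3 2.2 0.1] tau grip-ish My 0.54
```

```bash
python3 -m inch '[[[0.02,-0.33,0],[0.5,-0.01,-0.03],-1],[[0.01,-0.3,-0.01],[0.5,0,-0.02],-1],[[0,-0.29,-0.01],[0.5,0,0],-1],[[0,-0.2,-0.01],[0.35,0,0],-1],[[0,0,0],[0,0,0],-1]]'
python3 - <<'E'
from pv import *
pv()
p=arm.camera("top");save("top16",p);crop(p,325,85,425,185,6,"pics/c20.png")
s=arm.state();p=arm.camera("wrist");save("w16",p,s);cv2.imwrite("pics/w16.png",p["color"][:,:,::-1])
E
```

```text
time: 29.75
position: [0.5076, -0.1194, 0.0657]
eef_rot: [2.366, 1.563, -1.113]
force: [1.0, 0.7, -3.1]
gripper_width: 0.143
t 29.75 pos [ 0.5076 -0.1194  0.0657] F [ 1.   0.7 -3.1] M [0.18 0.02 0.52] yaw z 160.70 q6 1.551 w 0.143
tiltfix units y -0.041 z -0.040
spanner yaw -19.3 h -31.6 ring err->nut (tool units .03)  [ 0.053 -0.027 -0.002] F tool [ 3.1 -1.  -0.7] tau grip-ish My 0.52
```

View pics/w16.png

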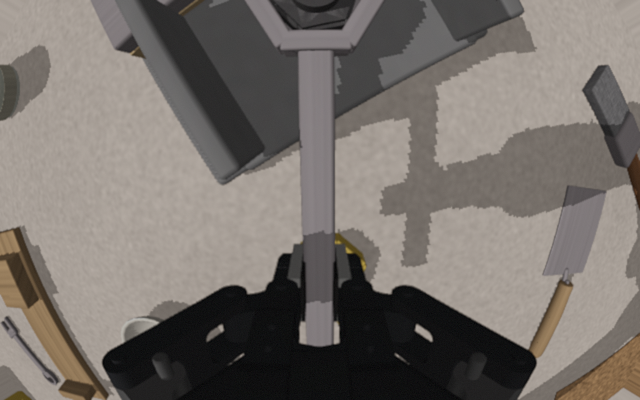

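View pics/c20.png

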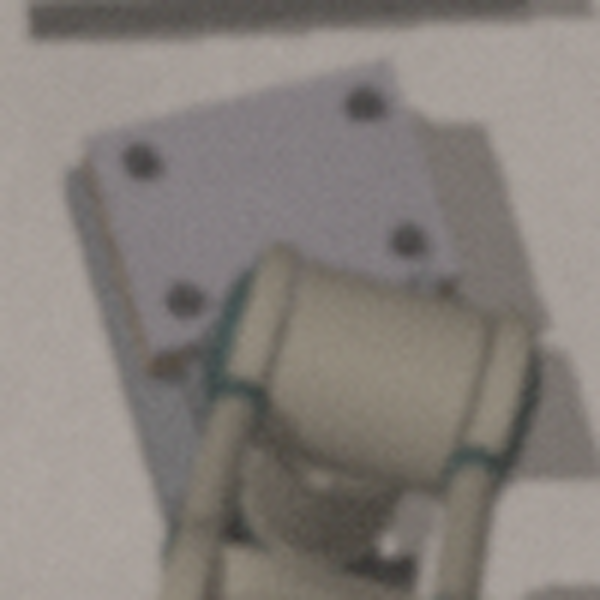

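```bash
python3 -m inch '[[[0.03,-0.28,0],[0.45,-0.02,-0.03],-1],[[0,0,0],[0,0,0],-1]]'
python3 - <<'E'
from pv import *
pv()
s=arm.state();p=arm.camera("wrist");save("w17",p,s);crop(p,240,0,400,80,5,"pics/c21.png")
E
```

```text
time: 30.1
position: [0.5103, -0.1119, 0.0651]
eef_rot: [2.824, 1.567, -0.717]
force: [0.3, 1.1, -1.1]
gripper_width: 0.143
t 30.1 pos [ 0.5103 -0.1119  0.0651] F [ 0.3  1.1 -1.1] M [0.35 0.01 0.5 ] yaw z 157.08 q6 1.624 w 0.143
tiltfix units y -0.025 z -0.008
spanner yaw -22.9 h -35.2 ring err->nut (tool units .03)  [ 0.023 -0.025 -0.003] F tool [ 1.1 -1.1  0.2] tau grip-ish My 0.50
```

View pics/c21.png

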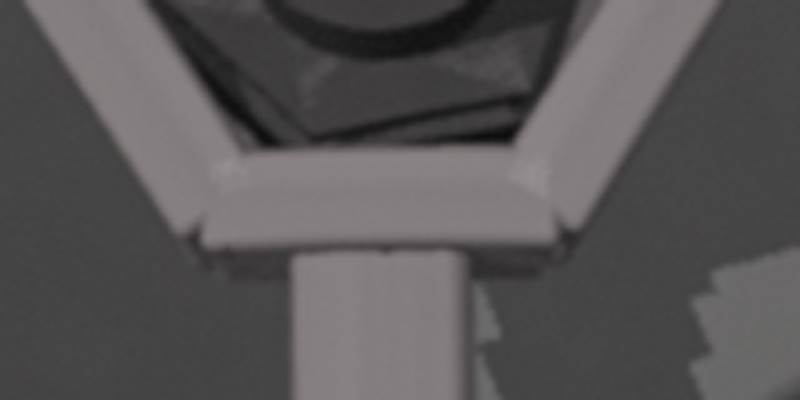

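```bash
python3 -m inch '[[[0,0.24,0],[-0.42,0,0],-1],[[0,0.24,0],[-0.42,0,0],-1],[[0,0,0],[0,0,0],-1]]'
python3 - <<'E'
from pv import *
pv()
s=arm.state();p=arm.camera("wrist");save("w18",p,s);crop(p,240,0,400,100,5,"pics/c22.png")
E
```

```text
time: 30.52
position: [0.5056, -0.1254, 0.0653]
eef_rot: [-2.982, 1.566, -0.12]
force: [0.8, 1.2, -2.2]
gripper_width: 0.146
t 30.52 pos [ 0.5056 -0.1254  0.0653] F [ 0.8  1.2 -2.2] M [0.17 0.07 0.19] yaw z 163.96 q6 1.472 w 0.146
tiltfix units y -0.035 z 0.006
spanner yaw -16.0 h -28.3 ring err->nut (tool units .03)  [ 0.037 -0.009 -0.004] F tool [ 2.2 -1.3 -0.4] tau grip-ish My 0.19
```

View pics/c22.png

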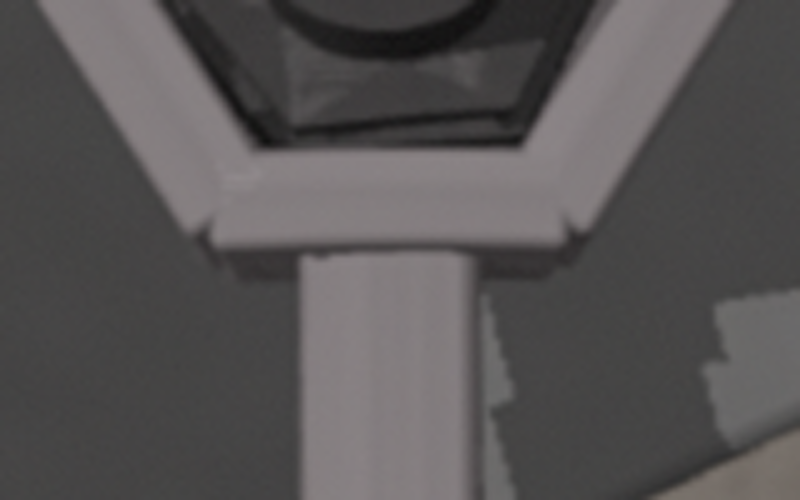

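```bash
python3 -m inch '[[[0,0.28,0],[-0.5,0,0],-1],[[0,0,0],[0,0,0],-1]]'
python3 - <<'E'
from pv import *
pv()
s=arm.state();p=arm.camera("wrist");save("w19",p,s);crop(p,240,0,400,100,5,"pics/c23.png")
E
```

```text
time: 30.82
position: [0.5032, -0.1333, 0.0652]
eef_rot: [-2.987, 1.566, -0.057]
force: [-0.4, 0.1, -2.0]
gripper_width: 0.142
t 30.82 pos [ 0.5032 -0.1333  0.0652] F [-0.4  0.1 -2. ] M [0.03 0.06 0.05] yaw z 167.89 q6 1.387 w 0.142
tiltfix units y -0.033 z 0.005
spanner yaw -12.1 h -24.4 ring err->nut (tool units .03)  [ 0.033 -0.    -0.019] F tool [ 2.  -0.   0.5] tau grip-ish My 0.05
```

View pics/c23.png

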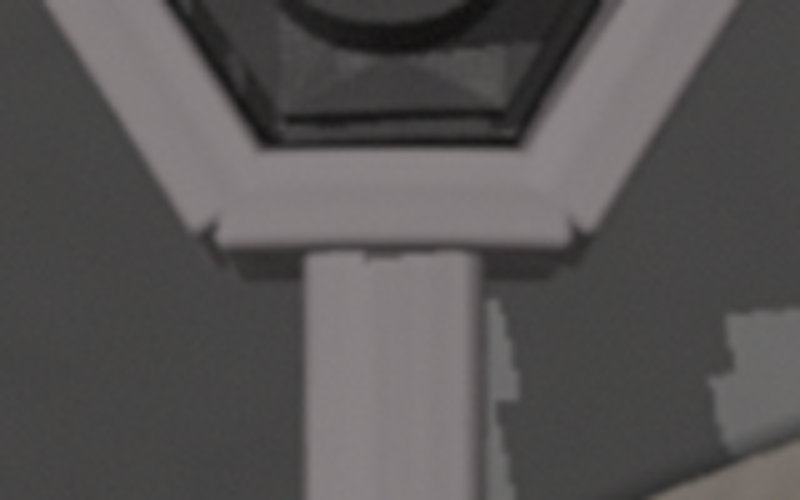

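```bash
python3 -m inch '[[[-0.2,0,-0.01],[-0.1,-0.03,0],-1],[[-0.35,0,0],[0,0,0],-1],[[-0.35,0,0],[0,0,0],-1],[[0,0,0],[0,0,0],-1]]'
python3 pv.py
```

```text
time: 31.38
position: [0.5034, -0.1327, 0.0945]
eef_rot: [-1.261, 1.57, 1.682]
force: [0.1, 0.3, -2.3]
gripper_width: 0.143
t 31.38 pos [ 0.5034 -0.1327  0.0945] F [ 0.1  0.3 -2.3] M [ 0.08  0.16 -0.  ] yaw z 168.63 q6 1.377 w 0.143
tiltfix units y 0.001 z 0.004
spanner yaw -11.4 h -23.7 ring err->nut (tool units .03)  [ 0.988  0.074 -0.012] F tool [ 2.3 -0.3 -0. ] tau grip-ish My -0.00
```

```bash
python3 -m inch '[[[0,0.4,-0.02],[-0.6,0,0],-1],[[0,0.57,-0.04],[-1,0,0],-1],[[0,0.57,-0.04],[-1,0,0],-1],[[0,0.57,-0.04],[-1,0,0],-1],[[0,0.57,-0.04],[-1,0,0],-1],[[0,0.57,-0.04],[-1,0,0],-1],[[0,0.5,-0.04],[-0.9,0,0],-1],[[0,0.2,0],[-0.4,0,0],-1],[[0,0,0],[0,0,0],-1]]'
python3 pv.py; python3 st.py .6 -.1 .1 -131.5
```

```text
time: 32.5
position: [0.5343, -0.2442, 0.0937]
eef_rot: [-1.108, 1.567, 2.831]
force: [-0.1, -0.2, -3.3]
gripper_width: 0.144
t 32.5 pos [ 0.5343 -0.2442  0.0937] F [-0.1 -0.2 -3.3] M [-0.16  0.18 -0.04] yaw z -134.31 q6 0.227 w 0.144
tiltfix units y 0.012 z 0.024
spanner yaw 45.7 h 33.4 ring err->nut (tool units .03)  [ 0.957  0.171 -0.006] F tool [3.3 0.1 0.2] tau grip-ish My -0.04
t 32.5 pos [ 0.5343 -0.2442  0.0937] F [-0.1 -0.2 -3.3] M [-0.16  0.18 -0.04] yaw z -134.31 q6 0.227 w 0.144
tiltfix units y 0.012 z 0.024
delta units [-0.211 -1.791 -4.967]
yaw units about x -0.351
```

```bash
python3 -m inch '[[[0,0.34,-0.01],[-0.3,0.01,0.02],-1],[[0,0,0],[0,0,0],-1],[[0,0,0],[0,0,0],-1]]'
python3 - <<'E'
from pv import *
pv()
s=arm.state();p=arm.camera("wrist");save("w20",p,s);crop(p,240,0,400,100,5,"pics/c24.png");cv2.imwrite("pics/w20.png",p["color"][:,:,::-1])
E
```

```text
time: 32.88
position: [0.5404, -0.2497, 0.0933]
eef_rot: [-1.351, 1.567, 2.628]
force: [0.2, 0.2, -1.9]
gripper_width: 0.142
t 32.88 pos [ 0.5404 -0.2497  0.0933] F [ 0.2  0.2 -1.9] M [-0.15  0.08  0.01] yaw z -132.01 q6 0.184 w 0.142
tiltfix units y 0.005 z 0.024
spanner yaw 48.0 h 35.7 ring err->nut (tool units .03)  [0.946 0.063 0.001] F tool [ 1.9  0.  -0.3] tau grip-ish My 0.01
```

View pics/c24.png

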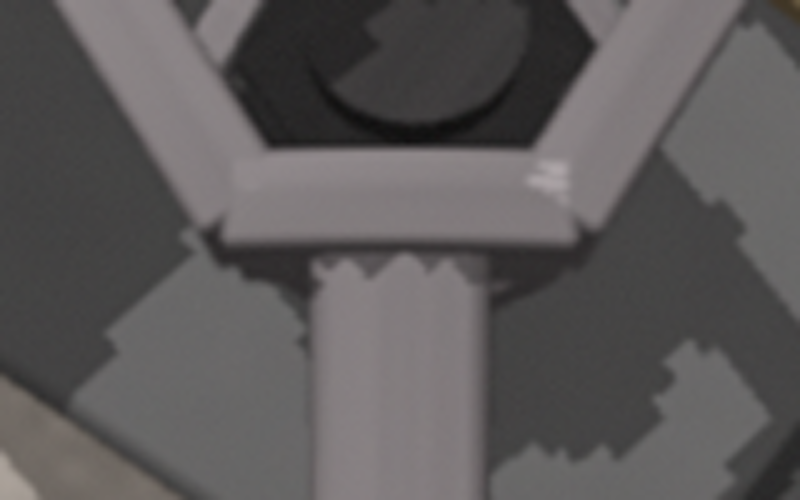

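View pics/w20.png

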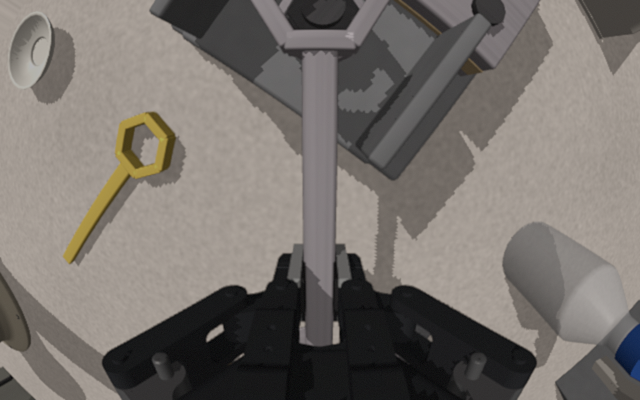

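```bash
python3 -m inch '[[[0.15,0.075,0],[-0.06,0,0.02],-1],[[0,0,0],[0,0,0],-1],[[0,0,0],[0,0,0],-1]]'
python3 - <<'E'
from pv import *
pv()
s=arm.state();p=arm.camera("wrist");save("w21",p,s);crop(p,240,0,400,80,5,"pics/c25.png")
E
```

```text
time: 33.3
position: [0.5416, -0.2507, 0.0885]
eef_rot: [-0.817, 1.57, -3.113]
force: [0.1, 0.3, -2.8]
gripper_width: 0.146
t 33.3 pos [ 0.5416 -0.2507  0.0885] F [ 0.1  0.3 -2.8] M [-0.14  0.07 -0.06] yaw z -131.51 q6 0.175 w 0.146
tiltfix units y 0.006 z 0.006
spanner yaw 48.5 h 36.2 ring err->nut (tool units .03)  [0.786 0.044 0.006] F tool [ 2.8 -0.1 -0.2] tau grip-ish My -0.06
```

View pics/c25.png

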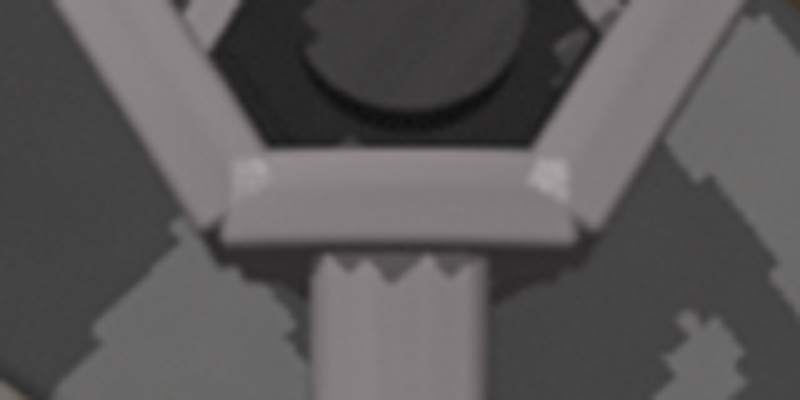

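```bash
python3 -m inch '[[[0.15,0.07,0],[0,0,0],-1],[[0,0,0],[0,0,0],-1]]'
python3 pv.py
```

```text
time: 33.6
position: [0.5433, -0.2522, 0.0837]
eef_rot: [-0.756, 1.57, -3.051]
force: [0.5, -0.9, -3.2]
gripper_width: 0.141
t 33.6 pos [ 0.5433 -0.2522  0.0837] F [ 0.5 -0.9 -3.2] M [-0.18  0.18  0.02] yaw z -131.52 q6 0.175 w 0.141
tiltfix units y 0.006 z 0.006
spanner yaw 48.5 h 36.2 ring err->nut (tool units .03)  [ 0.626 -0.031  0.004] F tool [3.2 1.  0.3] tau grip-ish My 0.02
```

```bash
python3 -m inch '[[[0.06,-0.03,0],[0,0,0],-1],[[0.05,0,0],[0,0,0],-1],[[0,0,0],[0,0,0],-1]]'
python3 - <<'E'
from pv import *
pv()
s=arm.state();p=arm.camera("wrist");save("w22",p,s);crop(p,240,0,400,80,5,"pics/c26.png")
E
```

```text
time: 33.98
position: [0.5425, -0.2515, 0.08]
eef_rot: [-0.929, 1.569, 3.058]
force: [-0.3, -0.3, -1.8]
gripper_width: 0.14
t 33.98 pos [ 0.5425 -0.2515  0.08  ] F [-0.3 -0.3 -1.8] M [-0.17  0.1   0.06] yaw z -131.52 q6 0.175 w 0.140
tiltfix units y 0.006 z 0.008
spanner yaw 48.5 h 36.2 ring err->nut (tool units .03)  [0.504 0.003 0.004] F tool [ 1.8 -0.   0.5] tau grip-ish My 0.06
```

View pics/c26.png

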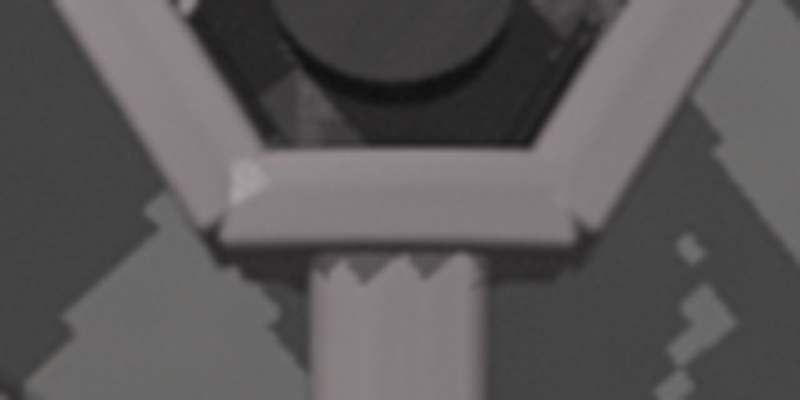

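Centred now (stub at 393/5 against the ring middle at 399/5). I'll lower.

```bash
python3 -m inch '[[[0.1,0,0],[0,0,0],-1],[[0.1,0,0],[0,0,0],-1],[[0,0,0],[0,0,0],-1]]'
python3 pv.py
python3 -m inch '[[[0.1,0,0],[0,0,0],-1],[[0.08,0,0],[0,0,0],-1],[[0,0,0],[0,0,0],-1]]'
python3 pv.py
```

```text
time: 34.4
position: [0.5425, -0.2515, 0.0737]
eef_rot: [-0.878, 1.57, 3.11]
force: [-0.1, 0.7, -3.0]
gripper_width: 0.147
t 34.4 pos [ 0.5425 -0.2515  0.0737] F [-0.1  0.7 -3. ] M [-0.17  0.11 -0.05] yaw z -131.52 q6 0.175 w 0.147
tiltfix units y 0.006 z 0.007
spanner yaw 48.5 h 36.2 ring err->nut (tool units .03)  [0.295 0.002 0.005] F tool [ 3.  -0.6 -0.5] tau grip-ish My -0.05
time: 34.78
position: [0.5425, -0.2515, 0.0679]
eef_rot: [-0.925, 1.569, 3.062]
force: [-0.7, -0.4, -3.0]
gripper_width: 0.14
t 34.77 pos [ 0.5425 -0.2515  0.0679] F [-0.7 -0.4 -3. ] M [-0.11  0.16  0.  ] yaw z -131.52 q6 0.175 w 0.140
tiltfix units y 0.006 z 0.007
spanner yaw 48.5 h 36.2 ring err->nut (tool units .03)  [0.101 0.002 0.005] F tool [ 3.  -0.3  0.8] tau grip-ish My 0.00
```

```bash
python3 -m inch '[[[0.1,0,0],[0,0,0],-1],[[0,0,0],[0,0,0],-1]]'
python3 - <<'E'
from pv import *
pv()
s=arm.state();p=arm.camera("wrist");save("w23",p,s);crop(p,240,0,400,80,5,"pics/c27.png")
E
```

```text
time: 35.02
position: [0.5428, -0.2516, 0.065]
eef_rot: [-0.711, 1.57, -3.006]
force: [-1.0, -0.2, -2.4]
gripper_width: 0.139
t 35.02 pos [ 0.5428 -0.2516  0.065 ] F [-1.  -0.2 -2.4] M [0.03 0.06 0.07] yaw z -131.53 q6 0.175 w 0.139
tiltfix units y 0.004 z 0.003
spanner yaw 48.5 h 36.2 ring err->nut (tool units .03)  [ 0.005 -0.007  0.008] F tool [ 2.4 -0.6  0.8] tau grip-ish My 0.07
```

View pics/c27.png

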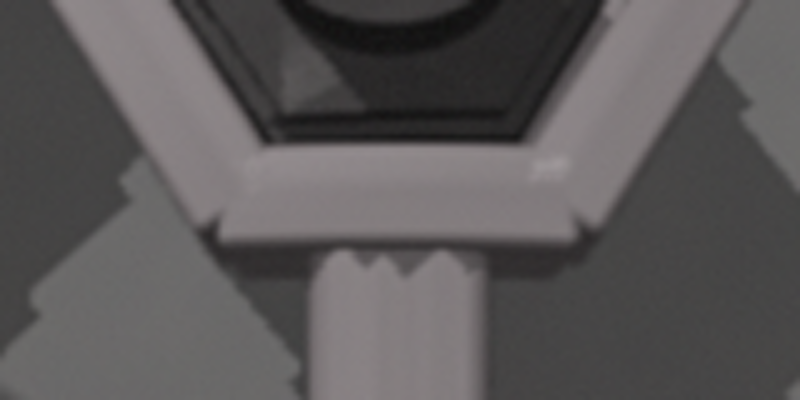

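Seated again at handle +36°. Second stroke.

```bash
python3 -m inch '[[[0,-0.15,0],[0.25,0,0],-1],[[0,-0.25,-0.005],[0.4,0,0],-1],[[0,-0.3,-0.01],[0.5,0,0],-1],[[0,-0.3,-0.01],[0.5,0,0],-1],[[0,-0.3,-0.01],[0.5,0,0],-1]]'
python3 pv.py
```

```text
time: 35.7
position: [0.5193, -0.223, 0.0661]
eef_rot: [1.773, 1.563, -0.835]
force: [1.4, -0.5, -3.4]
gripper_width: 0.141
t 35.7 pos [ 0.5193 -0.223   0.0661] F [ 1.4 -0.5 -3.4] M [-0.21  0.01  0.53] yaw z -149.42 q6 0.511 w 0.141
tiltfix units y -0.011 z -0.053
spanner yaw 30.6 h 18.3 ring err->nut (tool units .03)  [ 0.05  -0.043  0.018] F tool [ 3.4  1.2 -0.9] tau grip-ish My 0.53
```

```bash
python3 -m inch '[[[0.02,-0.33,0],[0.5,0,-0.03],-1],[[0.01,-0.3,-0.01],[0.5,0,-0.02],-1],[[0,-0.3,-0.01],[0.5,0,0],-1],[[0,-0.3,-0.01],[0.5,0,0],-1]]'
python3 pv.py
python3 -m inch '[[[0.02,-0.33,0],[0.5,0,-0.03],-1],[[0.01,-0.3,-0.01],[0.45,0,-0.02],-1],[[0,-0.28,-0.01],[0.45,0,0],-1]]'
python3 pv.py
```

```text
time: 36.2
position: [0.5055, -0.191, 0.0661]
eef_rot: [2.008, 1.561, -0.885]
force: [2.2, -2.4, -3.8]
gripper_width: 0.143
t 36.2 pos [ 0.5055 -0.191   0.0661] F [ 2.2 -2.4 -3.8] M [-0.16  0.01  0.54] yaw z -165.75 q6 0.837 w 0.143
tiltfix units y -0.028 z -0.060
spanner yaw 14.2 h 1.9 ring err->nut (tool units .03)  [ 0.058 -0.044  0.013] F tool [ 3.8  2.8 -1.5] tau grip-ish My 0.54
time: 36.58
position: [0.5015, -0.166, 0.0659]
eef_rot: [2.277, 1.561, -0.815]
force: [0.8, -2.6, -2.7]
gripper_width: 0.14
t 36.58 pos [ 0.5015 -0.166   0.0659] F [ 0.8 -2.6 -2.7] M [-0.35  0.22  0.39] yaw z -177.19 q6 1.076 w 0.140
tiltfix units y -0.048 z -0.056
spanner yaw 2.8 h -9.5 ring err->nut (tool units .03)  [ 0.063 -0.018  0.009] F tool [ 2.7  2.6 -0.7] tau grip-ish My 0.39
```

```bash
python3 -m inch '[[[0.02,-0.3,0],[0.45,-0.02,-0.03],-1],[[0.02,-0.27,-0.01],[0.4,-0.02,-0.02],-1],[[0,0,0],[0,0,0],-1]]'
python3 pv.py
```

```text
time: 36.95
position: [0.5014, -0.1504, 0.0656]
eef_rot: [2.104, 1.564, -1.109]
force: [-0.5, 0.2, -1.8]
gripper_width: 0.143
t 36.95 pos [ 0.5014 -0.1504  0.0656] F [-0.5  0.2 -1.8] M [0.12 0.1  0.26] yaw z 175.89 q6 1.224 w 0.143
tiltfix units y -0.024 z -0.041
spanner yaw -4.1 h -16.4 ring err->nut (tool units .03)  [0.04  0.005 0.004] F tool [ 1.7 -0.2  0.5] tau grip-ish My 0.26
```

```bash
python3 -m inch '[[[0.02,-0.2,0],[0.25,-0.01,-0.03],-1],[[0,-0.2,0],[0.25,0,-0.02],-1]]'
python3 pv.py
python3 -m inch '[[[0.01,-0.18,0],[0.22,0,0],-1]]'
python3 pv.py
```

```text
time: 37.2
position: [0.5024, -0.141, 0.0655]
eef_rot: [2.349, 1.566, -0.934]
force: [-1.3, -4.1, -1.6]
gripper_width: 0.142
t 37.2 pos [ 0.5024 -0.141   0.0655] F [-1.3 -4.1 -1.6] M [-0.79  0.28 -0.02] yaw z 171.89 q6 1.309 w 0.142
tiltfix units y -0.024 z -0.024
spanner yaw -8.1 h -20.4 ring err->nut (tool units .03)  [0.038 0.031 0.003] F tool [1.6 4.3 0.8] tau grip-ish My -0.02
time: 37.33
position: [0.503, -0.1372, 0.0655]
eef_rot: [2.167, 1.564, -1.148]
force: [-1.3, -5.1, -2.0]
gripper_width: 0.143
t 37.33 pos [ 0.503  -0.1372  0.0655] F [-1.3 -5.1 -2. ] M [-0.75  0.34 -0.02] yaw z 170.12 q6 1.351 w 0.143
tiltfix units y -0.029 z -0.043
spanner yaw -9.9 h -22.2 ring err->nut (tool units .03)  [0.039 0.036 0.002] F tool [2.  5.2 0.5] tau grip-ish My -0.02
```

```bash
python3 -m inch '[[[0.01,-0.15,0],[0.22,0,-0.02],-1]]'
python3 pv.py
python3 -m inch '[[[0.01,-0.15,0],[0.22,0,-0.02],-1]]'
python3 pv.py
```

```text
time: 37.45
position: [0.5037, -0.1338, 0.0653]
eef_rot: [2.338, 1.564, -1.007]
force: [-0.2, -3.8, -0.8]
gripper_width: 0.139
t 37.45 pos [ 0.5037 -0.1338  0.0653] F [-0.2 -3.8 -0.8] M [-0.59  0.23  0.14] yaw z 168.32 q6 1.387 w 0.139
tiltfix units y -0.033 z -0.034
spanner yaw -11.7 h -24.0 ring err->nut (tool units .03)  [0.036 0.022 0.001] F tool [ 0.8  3.7 -0.5] tau grip-ish My 0.14
time: 37.58
position: [0.5046, -0.1299, 0.0651]
eef_rot: [2.645, 1.565, -0.733]
force: [-0.8, -5.2, -0.9]
gripper_width: 0.145
t 37.58 pos [ 0.5046 -0.1299  0.0651] F [-0.8 -5.2 -0.9] M [-0.71  0.3   0.11] yaw z 166.49 q6 1.424 w 0.145
tiltfix units y -0.036 z -0.019
spanner yaw -13.5 h -25.8 ring err->nut (tool units .03)  [0.032 0.021 0.   ] F tool [ 0.9  5.2 -0.5] tau grip-ish My 0.11
```

```bash
python3 -m inch '[[[0.01,-0.1,0],[0.12,0,0],-1]]'
python3 pv.py
python3 -m inch '[[[0.01,-0.1,0],[0.12,0,0],-1]]'
python3 pv.py
```

```text
time: 37.7
position: [0.5052, -0.1273, 0.065]
eef_rot: [2.571, 1.565, -0.825]
force: [-1.8, -5.0, 0.5]
gripper_width: 0.147
t 37.7 pos [ 0.5052 -0.1273  0.065 ] F [-1.8 -5.   0.5] M [-0.79  0.37  0.  ] yaw z 165.46 q6 1.448 w 0.147
tiltfix units y -0.037 z -0.024
spanner yaw -14.5 h -26.8 ring err->nut (tool units .03)  [ 0.027  0.036 -0.   ] F tool [-0.5  5.3  0.5] tau grip-ish My 0.00
time: 37.83
position: [0.5059, -0.1249, 0.0648]
eef_rot: [2.48, 1.564, -0.934]
force: [-2.3, -5.6, -0.6]
gripper_width: 0.14
t 37.83 pos [ 0.5059 -0.1249  0.0648] F [-2.3 -5.6 -0.6] M [-0.9   0.35 -0.11] yaw z 164.43 q6 1.472 w 0.140
tiltfix units y -0.039 z -0.030
spanner yaw -15.6 h -27.9 ring err->nut (tool units .03)  [ 0.022  0.049 -0.001] F tool [0.7 6.  0.7] tau grip-ish My -0.11
```

```bash
python3 -m inch '[[[0,-0.08,0],[0.13,0,-0.02],-1]]'
python3 pv.py
python3 -m inch '[[[0,-0.08,0],[0.13,0,-0.02],-1]]'
python3 pv.py
python3 -m inch '[[[0,-0.08,0],[0.12,0,0],-1]]'
python3 pv.py
```

```text
time: 37.95
position: [0.5065, -0.1228, 0.0649]
eef_rot: [2.791, 1.565, -0.642]
force: [-1.4, -5.2, -1.0]
gripper_width: 0.144
t 37.95 pos [ 0.5065 -0.1228  0.0649] F [-1.4 -5.2 -1. ] M [-0.78  0.29 -0.03] yaw z 163.33 q6 1.493 w 0.144
tiltfix units y -0.040 z -0.015
spanner yaw -16.7 h -29.0 ring err->nut (tool units .03)  [ 0.027  0.04  -0.002] F tool [ 1.1  5.4 -0.2] tau grip-ish My -0.03
time: 38.08
position: [0.5071, -0.1207, 0.065]
eef_rot: [-3.095, 1.565, -0.263]
force: [-0.7, -5.5, -1.2]
gripper_width: 0.141
t 38.08 pos [ 0.5071 -0.1207  0.065 ] F [-0.7 -5.5 -1.2] M [-0.76  0.31  0.03] yaw z 162.24 q6 1.513 w 0.141
tiltfix units y -0.041 z 0.002
spanner yaw -17.8 h -30.1 ring err->nut (tool units .03)  [ 0.03   0.032 -0.002] F tool [ 1.2  5.5 -1. ] tau grip-ish My 0.03
time: 38.2
position: [0.5078, -0.1187, 0.065]
eef_rot: [3.107, 1.565, -0.362]
force: [-0.2, -5.8, -0.9]
gripper_width: 0.141
t 38.2 pos [ 0.5078 -0.1187  0.065 ] F [-0.2 -5.8 -0.9] M [-0.73  0.29 -0.02] yaw z 161.22 q6 1.535 w 0.141
tiltfix units y -0.042 z -0.001
spanner yaw -18.8 h -31.1 ring err->nut (tool units .03)  [ 0.031  0.033 -0.002] F tool [ 1.   5.6 -1.6] tau grip-ish My -0.02
```

Run:
```python
from pv import *
s=arm.state();p=arm.camera("wrist");save("w24",p,s);crop(p,240,0,400,120,5,"pics/c28.png");cv2.imwrite("pics/w24.png",p["color"][:,:,::-1]);pv()
```

```text
t 38.25 pos [ 0.5079 -0.1184  0.065 ] F [-1.6 -5.  -1.2] M [-0.85  0.31 -0.11] yaw z 161.20 q6 1.536 w 0.141
tiltfix units y -0.042 z 0.000
spanner yaw -18.8 h -31.1 ring err->nut (tool units .03)  [ 0.032  0.039 -0.003] F tool [ 1.2  5.3 -0.1] tau grip-ish My -0.11
```

View pics/c28.png

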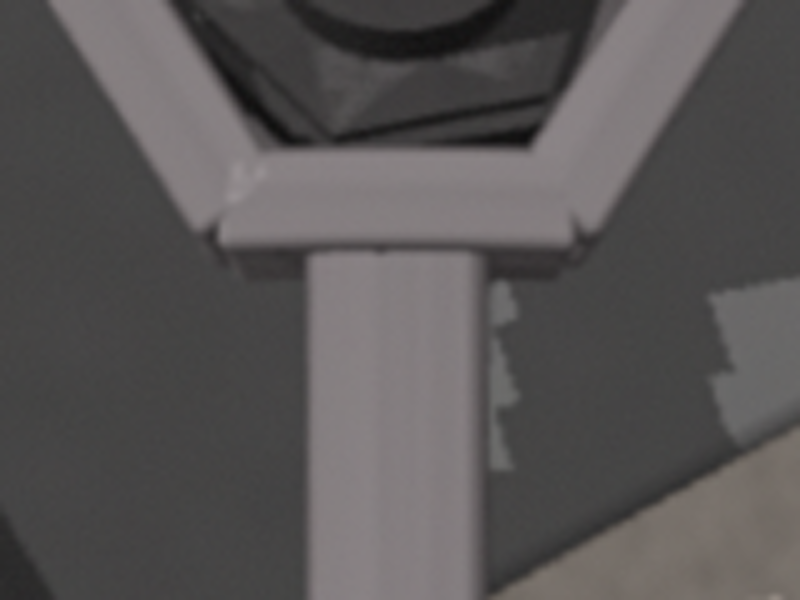

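View pics/w24.png

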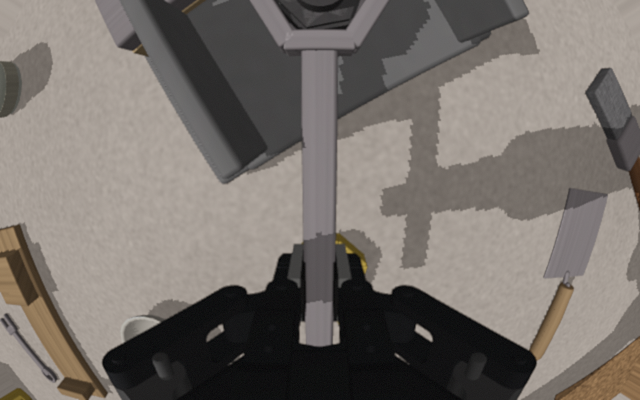

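```bash
python3 -m inch '[[[0,-0.08,0],[0.13,-0.02,0],-1]]'
python3 pv.py
python3 -m inch '[[[0,-0.08,0],[0.13,-0.02,0],-1]]'
python3 pv.py
```

```text
time: 38.38
position: [0.5085, -0.1166, 0.065]
eef_rot: [2.833, 1.568, -0.655]
force: [-2.9, -6.3, -1.5]
gripper_width: 0.143
t 38.38 pos [ 0.5085 -0.1166  0.065 ] F [-2.9 -6.3 -1.5] M [-0.98  0.41  0.06] yaw z 160.14 q6 1.560 w 0.143
tiltfix units y -0.022 z -0.007
spanner yaw -19.9 h -32.2 ring err->nut (tool units .03)  [ 0.021  0.029 -0.003] F tool [1.5 6.9 0.6] tau grip-ish My 0.06
time: 38.5
position: [0.5091, -0.1149, 0.065]
eef_rot: [1.644, 1.568, -1.863]
force: [-1.8, -7.1, -0.7]
gripper_width: 0.143
t 38.5 pos [ 0.5091 -0.1149  0.065 ] F [-1.8 -7.1 -0.7] M [-1.03  0.4   0.17] yaw z 159.11 q6 1.584 w 0.143
tiltfix units y -0.001 z -0.018
spanner yaw -20.9 h -33.2 ring err->nut (tool units .03)  [ 0.009  0.015 -0.003] F tool [ 0.7  7.3 -0.9] tau grip-ish My 0.17
```

Force is rising, so this is the stop. From here I'll press sideways gently.

```bash
python3 -m inch '[[[0,-0.06,0],[0.03,0,0],-1]]'
python3 pv.py
python3 -m inch '[[[0,-0.07,0],[0.03,0,0],-1]]'
python3 pv.py
```

```text
time: 38.62
position: [0.5094, -0.1141, 0.065]
eef_rot: [1.577, 1.566, -1.932]
force: [-2.6, -8.2, -0.8]
gripper_width: 0.143
t 38.62 pos [ 0.5094 -0.1141  0.065 ] F [-2.6 -8.2 -0.8] M [-1.21  0.4   0.05] yaw z 158.91 q6 1.592 w 0.143
tiltfix units y -0.000 z -0.033
spanner yaw -21.1 h -33.4 ring err->nut (tool units .03)  [ 0.007  0.03  -0.003] F tool [ 0.8  8.5 -0.5] tau grip-ish My 0.05
time: 38.75
position: [0.5096, -0.1133, 0.065]
eef_rot: [1.554, 1.563, -1.959]
force: [-3.5, -9.0, -1.2]
gripper_width: 0.14
t 38.75 pos [ 0.5096 -0.1133  0.065 ] F [-3.5 -9.  -1.2] M [-1.33  0.5  -0.09] yaw z 158.72 q6 1.601 w 0.140
tiltfix units y 0.001 z -0.052
spanner yaw -21.3 h -33.6 ring err->nut (tool units .03)  [ 0.006  0.045 -0.005] F tool [ 1.3  9.6 -0. ] tau grip-ish My -0.09
```

```bash
python3 -m inch '[[[0,-0.07,0],[0.06,0,-0.02],-1]]'
python3 pv.py
python3 -m inch '[[[0,-0.07,0],[0.06,0,-0.02],-1]]'
python3 pv.py
```

```text
time: 38.88
position: [0.5099, -0.1127, 0.065]
eef_rot: [1.568, 1.563, -1.952]
force: [-3.3, -8.5, -1.2]
gripper_width: 0.144
t 38.88 pos [ 0.5099 -0.1127  0.065 ] F [-3.3 -8.5 -1.2] M [-1.31  0.5   0.1 ] yaw z 158.28 q6 1.610 w 0.144
tiltfix units y 0.000 z -0.053
spanner yaw -21.7 h -34.0 ring err->nut (tool units .03)  [ 0.006  0.036 -0.003] F tool [ 1.3  9.2 -0.1] tau grip-ish My 0.10
time: 39.0
position: [0.5102, -0.1121, 0.0649]
eef_rot: [1.564, 1.563, -1.965]
force: [-3.5, -7.8, -0.6]
gripper_width: 0.143
t 39.0 pos [ 0.5102 -0.1121  0.0649] F [-3.5 -7.8 -0.6] M [-1.18  0.43  0.14] yaw z 157.85 q6 1.619 w 0.143
tiltfix units y 0.000 z -0.053
spanner yaw -22.2 h -34.5 ring err->nut (tool units .03)  [ 0.005  0.028 -0.004] F tool [0.6 8.5 0.4] tau grip-ish My 0.14
```

```bash
python3 -m inch '[[[0,-0.12,0],[0.04,0,-0.03],-1]]'
python3 pv.py
python3 -m inch '[[[0,-0.12,0],[0.04,0,-0.03],-1]]'
python3 pv.py
```

```text
time: 39.12
position: [0.5108, -0.1106, 0.0649]
eef_rot: [1.546, 1.564, -1.987]
force: [-4.9, -12.9, -1.1]
gripper_width: 0.139
t 39.12 pos [ 0.5108 -0.1106  0.0649] F [ -4.9 -12.9  -1.1] M [-1.79  0.62 -0.22] yaw z 157.58 q6 1.626 w 0.139
tiltfix units y 0.001 z -0.051
spanner yaw -22.4 h -34.7 ring err->nut (tool units .03)  [ 0.003  0.062 -0.005] F tool [ 1.2 13.8 -0.4] tau grip-ish My -0.22
time: 39.25
position: [0.5112, -0.1097, 0.0648]
eef_rot: [1.528, 1.563, -2.009]
force: [-4.7, -13.5, -0.2]
gripper_width: 0.142
t 39.25 pos [ 0.5112 -0.1097  0.0648] F [ -4.7 -13.5  -0.2] M [-1.95  0.72 -0.21] yaw z 157.30 q6 1.634 w 0.142
tiltfix units y 0.002 z -0.056
spanner yaw -22.7 h -35.0 ring err->nut (tool units .03)  [ 0.     0.076 -0.004] F tool [ 0.3 14.3 -0.9] tau grip-ish My -0.21
```

Run:
```python
from pv import *
s=arm.state();p=arm.camera("wrist");save("w25",p,s);crop(p,150,0,450,200,2.6,"pics/c30.png") ;crop(p,240,0,400,80,5,"pics/c29.png");pv()
```

```text
t 39.3 pos [ 0.5113 -0.1094  0.0648] F [ -4.7 -11.3  -0.9] M [-1.77  0.56 -0.32] yaw z 157.27 q6 1.634 w 0.144
tiltfix units y 0.002 z -0.052
spanner yaw -22.7 h -35.0 ring err->nut (tool units .03)  [ 0.001  0.082 -0.003] F tool [ 1.  12.2  0. ] tau grip-ish My -0.32
```

View pics/c30.png

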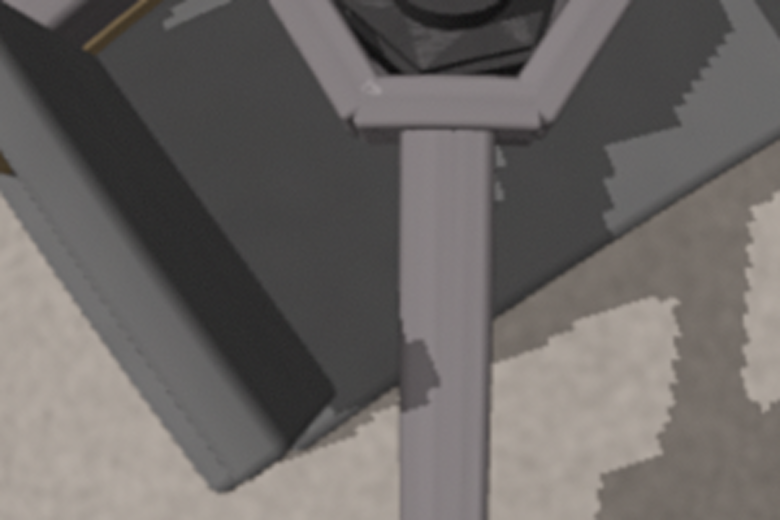

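View pics/c29.png

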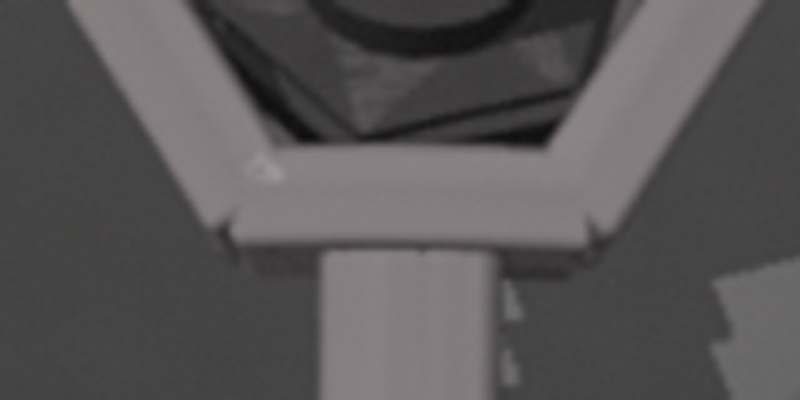

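```bash
python3 -m inch '[[[0,-0.11,0],[0.05,0,-0.03],-1]]'
python3 pv.py
```

```text
time: 39.42
position: [0.5115, -0.1088, 0.0648]
eef_rot: [1.512, 1.563, -2.033]
force: [-5.5, -13.9, -1.0]
gripper_width: 0.141
t 39.42 pos [ 0.5115 -0.1088  0.0648] F [ -5.5 -13.9  -1. ] M [-2.01  0.72 -0.29] yaw z 156.90 q6 1.643 w 0.141
tiltfix units y 0.003 z -0.057
spanner yaw -23.1 h -35.4 ring err->nut (tool units .03)  [-0.001  0.078 -0.004] F tool [ 1.1 14.9 -0.4] tau grip-ish My -0.29
```

```bash
python3 -m inch '[[[0,0.15,0],[-0.1,0,-0.02],-1],[[0,0.25,0],[-0.4,0,-0.02],-1],[[0,0.25,0],[-0.4,0,0],-1],[[0,0.2,0],[-0.35,0,0],-1],[[0,0,0],[0,0,0],-1]]'
python3 - <<'E'
from pv import *
pv()
s=arm.state();p=arm.camera("wrist");save("w26",p,s);crop(p,240,0,400,80,5,"pics/c31.png")
E
```

```text
time: 40.05
position: [0.5047, -0.1292, 0.0649]
eef_rot: [-1.83, 1.563, 1.083]
force: [-0.7, -2.2, -1.7]
gripper_width: 0.137
t 40.05 pos [ 0.5047 -0.1292  0.0649] F [-0.7 -2.2 -1.7] M [-0.34  0.11 -0.22] yaw z 166.91 q6 1.404 w 0.137
tiltfix units y -0.013 z 0.051
spanner yaw -13.1 h -25.4 ring err->nut (tool units .03)  [0.01  0.069 0.   ] F tool [1.7 2.3 0.2] tau grip-ish My -0.22
```

View pics/c31.png

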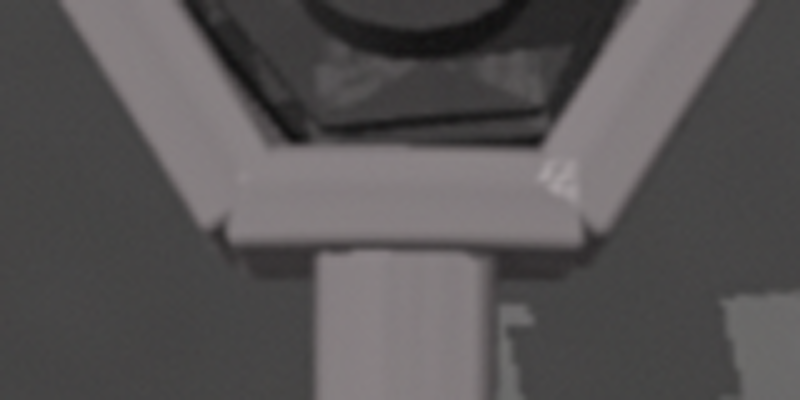

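```bash
python3 -m inch '[[[0,0.2,0],[-0.2,0,0.02],-1],[[0,0.15,0],[-0.25,0,0.02],-1],[[0,0,0],[0,0,0],-1]]'
python3 - <<'E'
from pv import *
pv()
s=arm.state();p=arm.camera("wrist");save("w27",p,s);crop(p,240,0,400,80,5,"pics/c32.png")
E
```

```text
time: 40.48
position: [0.5024, -0.1381, 0.0647]
eef_rot: [-2.03, 1.567, 0.949]
force: [-0.3, -0.2, -0.7]
gripper_width: 0.141
t 40.48 pos [ 0.5024 -0.1381  0.0647] F [-0.3 -0.2 -0.7] M [-0.13  0.05 -0.04] yaw z 170.68 q6 1.326 w 0.141
tiltfix units y -0.012 z 0.025
spanner yaw -9.3 h -21.6 ring err->nut (tool units .03)  [ 0.004  0.035 -0.011] F tool [0.7 0.2 0.3] tau grip-ish My -0.04
```

View pics/c32.png

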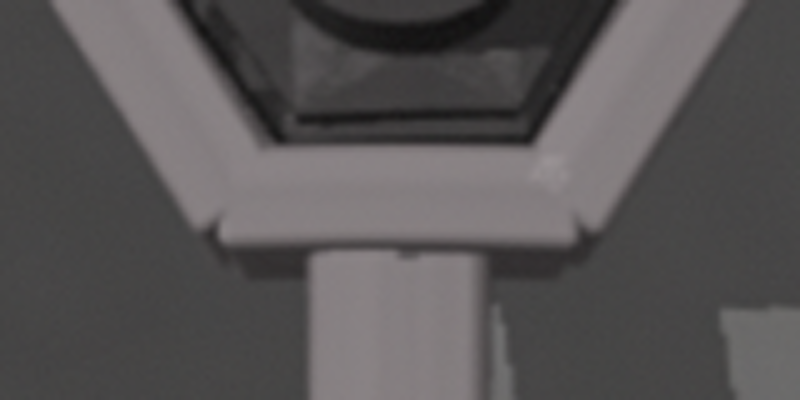

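The ring is free and centred, with no load. The nut's flat stands at about −7.5° yaw, against −6.3° expected at 2.0 rad. I'll lift off.

```bash
python3 -m inch '[[[-0.2,0.03,-0.01],[0,-0.01,0.02],-1],[[-0.35,0,0],[0,0,0],-1],[[-0.35,0,0],[0,0,0],-1],[[-0.6,0,0],[0,0,0],-1],[[-0.9,0,0],[0,0,0],-1],[[-0.95,0,0],[0,0,0],-1],[[-0.9,0,0],[0,0,0],-1],[[-0.4,0,0],[0,0,0],-1],[[0,0,0],[0,0,0],-1]]'
python3 st.py .4293 .2617 .2 168.9
python3 - <<'E'
from h import *
s=arm.state();p=arm.camera("wrist");save("w28",p,s);cv2.imwrite("pics/w28.png",p["color"][:,:,::-1])
p=arm.camera("top");save("top28",p);crop(p,325,85,425,185,6,"pics/c33.png")
E
```

```text
time: 41.65
position: [0.5007, -0.1374, 0.212]
eef_rot: [-0.721, 1.568, 2.258]
force: [-0.9, 0.3, -2.9]
gripper_width: 0.141
t 41.65 pos [ 0.5007 -0.1374  0.212 ] F [-0.9  0.3 -2.9] M [0.06 0.13 0.03] yaw z 170.68 q6 1.330 w 0.141
tiltfix units y 0.016 z 0.014
delta units [  0.434 -12.741   4.5  ]
yaw units about x 0.223
```

View pics/w28.png

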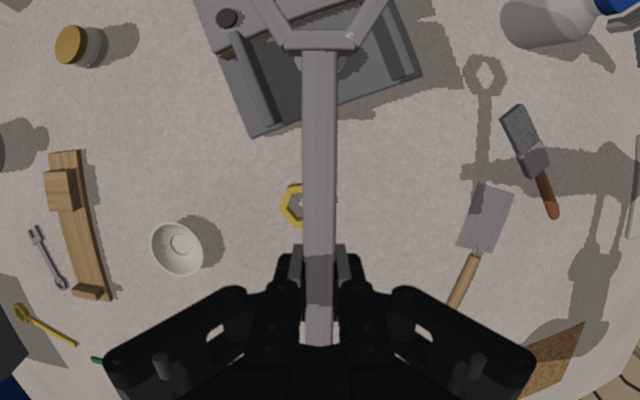

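```bash
python3 -m inch '[[[0,-0.5,0.1],[0.1,0.01,0.01],-1],[[0,-0.9,0.2],[0.1,0,0],-1],[[0,-0.5,0.1],[0,0,0],-1],[[0,0,0],[0,0,0],-1]]'
python3 - <<'E'
from st import *
s=st([.4293,.2617,.2],168.9);p=arm.camera("wrist");save("w29",p,s);cv2.imwrite("pics/w29.png",p["color"][:,:,::-1])
u,v=proj(p,[.6243,-.1593,.087],s)[0].astype(int);print(u,v)
crop(p,u-45,max(v-35,0),u+45,v+40,9,"pics/c34.png");print(u-45,max(v-35,0))
E
```

```text
time: 42.25
position: [0.4955, -0.0772, 0.2058]
eef_rot: [-0.114, 1.557, 2.835]
force: [0.2, 0.3, -3.2]
gripper_width: 0.144
t 42.25 pos [ 0.4955 -0.0772  0.2058] F [ 0.2  0.3 -3.2] M [ 0.02  0.17 -0.06] yaw z 169.00 q6 1.469 w 0.144
tiltfix units y 0.095 z 0.011
delta units [  0.266 -10.668   4.318]
yaw units about x 0.013
385 31
340 0
```

View pics/c34.png

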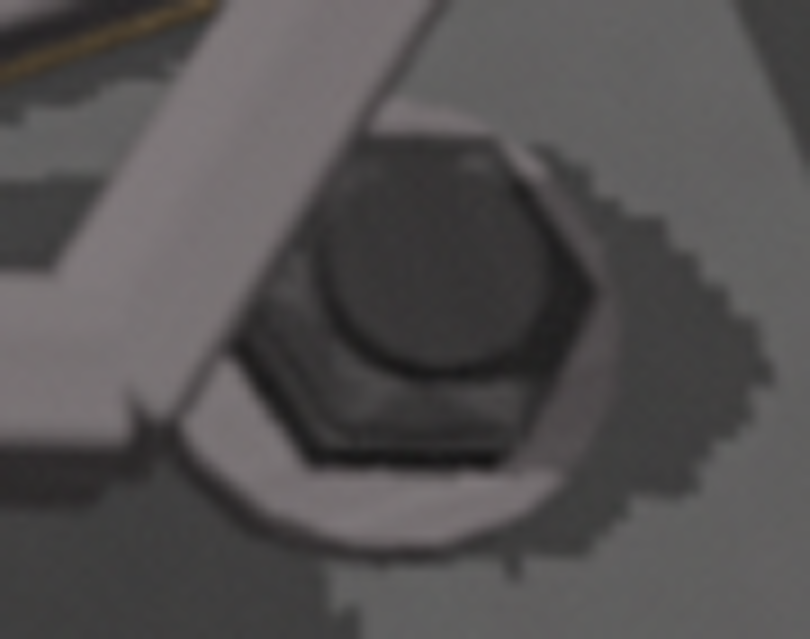

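Run:
```python
from nut import *
p,s=load("w29")
for zs in ([.075,.075,.087,.087],[.075,.075,.081,.087]):
  nutfit(p,s,[(308,466),(508,463),(600,295),(492,137)],zs,[(200,440),(300,530),(400,550),(600,420),(440,545)],340,0,9,[.6243,-.1593])
p,s=load("w28");crop(p,190,0,440,150,3.2,"pics/c35.png")
```

```text
nut [ 0.6246 -0.1594] flat yaw 53.80676850500811 rms 0.7398422440162477
collar [ 0.6249 -0.1591] [-0.83  0.39  0.31 -0.6   0.08]
nut [ 0.6249 -0.1598] flat yaw 54.14507659564214 rms 0.7146206924447362
collar [ 0.6249 -0.1591] [-0.83  0.39  0.31 -0.6   0.08]
```

View pics/c35.png

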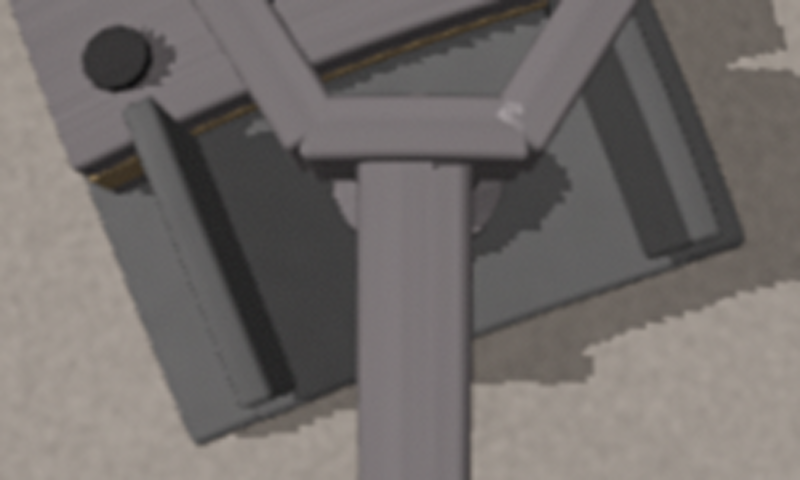

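The nut's flat is at −6° yaw, so the joint is at about 2.0 rad — the stop. Now back to the rest.

```bash
python3 -m inch '[[[0,-0.5,0.2],[0,0.05,0],-1],[[0,-0.8,0.33],[0,0.04,0],-1],[[0,-0.9,0.37],[0,0,0],-1],[[0,-0.9,0.37],[0,0,0],-1],[[0,-0.9,0.37],[0,0,0],-1],[[0,-0.9,0.37],[0,0,0],-1],[[0,-0.9,0.37],[0,0,0],-1],[[0,-0.9,0.37],[0,0,0],-1],[[0,-0.9,0.37],[0,0,0],-1],[[0,-0.9,0.37],[0,0,0],-1],[[0,-0.9,0.37],[0,0,0],-1],[[0,-0.7,0.3],[0,0,0],-1],[[0,-0.3,0.1],[0,0,0],-1],[[0,0,0],[0,0,0],-1]]'
python3 st.py .4293 .2617 .06 168.9
```

```text
time: 44.05
position: [0.4256, 0.2655, 0.2068]
eef_rot: [-1.775, 1.565, 1.167]
force: [-0.1, -0.5, -3.7]
gripper_width: 0.144
t 44.05 pos [0.4256 0.2655 0.2068] F [-0.1 -0.5 -3.7] M [ 0.01  0.22 -0.05] yaw z 168.54 q6 2.186 w 0.144
tiltfix units y -0.008 z 0.040
delta units [ 4.892  0.126 -0.139]
yaw units about x -0.045
```

```bash
python3 -m inch '[[[0.5,0.12,-0.14],[-0.05,0,0.03],-1],[[0.9,0,0],[0,0,0],-1],[[0.95,0,0],[0,0,0],-1],[[0.95,0,0],[0,0,0],-1],[[0.9,0,0],[0,0,0],-1],[[0.5,0,0],[0,0,0],-1],[[0,0,0],[0,0,0],-1],[[0,0,0],[0,0,0],-1]]'
python3 - <<'E'
from st import *
s=st([.4293,.2617,.0232],168.9);p=arm.camera("wrist");save("w30",p,s);cv2.imwrite("pics/w30.png",p["color"][:,:,::-1])
E
```

```text
time: 45.05
position: [0.4309, 0.2513, 0.0567]
eef_rot: [1.559, 1.565, -1.783]
force: [0.9, -0.8, -2.5]
gripper_width: 0.144
t 45.05 pos [0.4309 0.2513 0.0567] F [ 0.9 -0.8 -2.5] M [0.05 0.17 0.01] yaw z 168.55 q6 2.166 w 0.144
tiltfix units y 0.000 z -0.042
delta units [ 1.115 -0.337  0.12 ]
yaw units about x -0.044
```

View pics/w30.png

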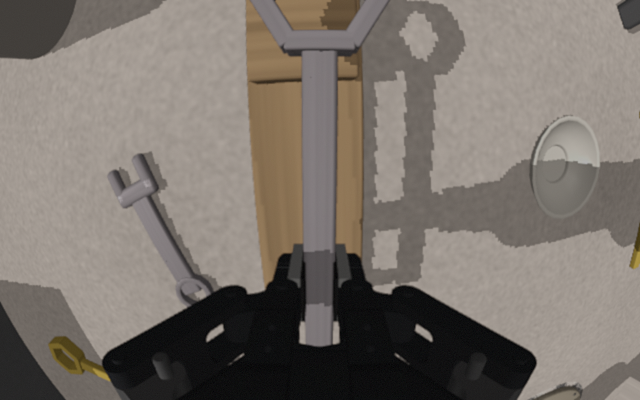

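```bash
python3 -m inch '[[[0,-0.33,0.12],[-0.04,0,-0.03],-1],[[0,0,0],[0,0,0],-1],[[0,0,0],[0,0,0],-1]]'
python3 st.py .429 .261 .0232 168.9
```

```text
time: 45.48
position: [0.4304, 0.2631, 0.0585]
eef_rot: [-2.843, 1.567, 0.105]
force: [0.1, -0.2, -3.7]
gripper_width: 0.14
t 45.48 pos [0.4304 0.2631 0.0585] F [ 0.1 -0.2 -3.7] M [0.05 0.21 0.05] yaw z 168.92 q6 2.177 w 0.140
tiltfix units y -0.024 z 0.007
delta units [1.175 0.08  0.037]
yaw units about x 0.002
```

```bash
python3 -m inch '[[[0.3,0.09,0.05],[0,-0.02,0.01],-1],[[0.3,0,0],[0,0,0],-1],[[0,0,0],[0,0,0],-1]]'
python3 st.py .429 .261 .0232 168.9
```

```text
time: 45.85
position: [0.428, 0.2605, 0.0392]
eef_rot: [1.729, 1.57, -1.606]
force: [-0.1, 0.1, -2.8]
gripper_width: 0.14
t 45.85 pos [0.428  0.2605 0.0392] F [-0.1  0.1 -2.8] M [ 0.02  0.13 -0.05] yaw z 168.94 q6 2.173 w 0.140
tiltfix units y -0.001 z -0.006
delta units [ 0.533 -0.024 -0.03 ]
yaw units about x 0.005
```

```bash
python3 -m inch '[[[0.2,-0.03,-0.04],[0,0,0],-1],[[0.18,0,0],[0,0,0],-1],[[0,0,0],[0,0,0],-1]]'
python3 st.py .429 .261 .0232 168.9
```

```text
time: 46.22
position: [0.4295, 0.2611, 0.0266]
eef_rot: [1.331, 1.57, -2.004]
force: [0.5, 0.3, -2.1]
gripper_width: 0.141
t 46.23 pos [0.4295 0.2611 0.0266] F [ 0.5  0.3 -2.1] M [ 0.08  0.18 -0.04] yaw z 168.93 q6 2.173 w 0.141
tiltfix units y 0.002 z -0.008
delta units [0.115 0.006 0.015]
yaw units about x 0.003
```

```bash
python3 -m inch '[[[0.08,0,0.01],[0,0,0],-1],[[0.04,0,0],[0,0,0],-1],[[0,0,0],[0,0,0],-1]]'
python3 st.py .429 .261 .0232 168.9
```

```text
time: 46.6
position: [0.4299, 0.2615, 0.0235]
eef_rot: [3.059, 1.569, -0.276]
force: [-0.7, 0.0, -1.5]
gripper_width: 0.145
t 46.6 pos [0.4299 0.2615 0.0235] F [-0.7  0.  -1.5] M [ 0.02 -0.01 -0.  ] yaw z 168.94 q6 2.173 w 0.145
tiltfix units y -0.010 z -0.001
delta units [0.008 0.021 0.026]
yaw units about x 0.004
```

```bash
python3 -m inch '[[[0,0,0],[0,0,0],1],[[0,0,0],[0,0,0],1],[[0,0,0],[0,0,0],1],[[0,0,0],[0,0,0],1],[[0,0,0],[0,0,0],1]]'
python3 -m inch '[[[-0.2,0,0],[0,0,0],1],[[-0.5,0,0],[0,0,0],1],[[-0.9,0,0],[0,0,0],1],[[-0.9,0,0],[0,0,0],1],[[-0.5,0,0],[0,0,0],1],[[0,0,0],[0,0,0],1]]'
python3 - <<'E'
from st import *
s=st();p=arm.camera("wrist");save("w31",p,s);cv2.imwrite("pics/w31.png",p["color"][:,:,::-1])
crop(p,270,0,370,100,8,"pics/c36.png");crop(p,290,230,350,290,8,"pics/c37.png")
E
```

```text
time: 47.22
position: [0.4314, 0.262, 0.0246]
eef_rot: [-2.758, 1.566, 0.191]
force: [-0.7, 0.8, 1.2]
gripper_width: 1.003
time: 47.98
position: [0.4309, 0.2619, 0.1187]
eef_rot: [-2.747, 1.566, 0.202]
force: [-1.0, 0.3, -0.8]
gripper_width: 0.998
t 47.98 pos [0.4309 0.2619 0.1187] F [-1.   0.3 -0.8] M [ 0.01  0.04 -0.  ] yaw z 168.94 q6 2.173 w 0.998
tiltfix units y -0.035 z 0.015
```

View pics/w31.png

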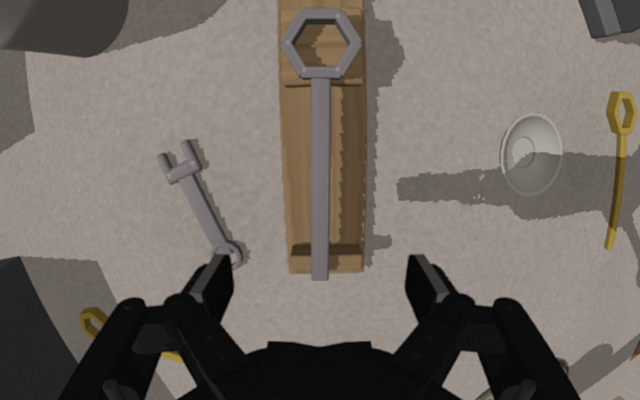

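View pics/c36.png

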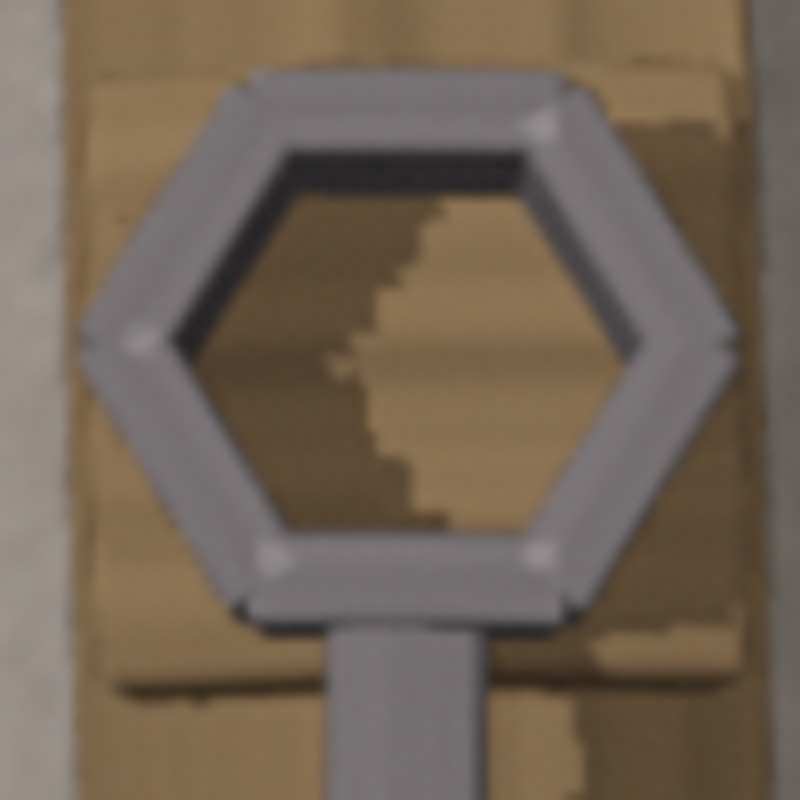

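View pics/c37.png

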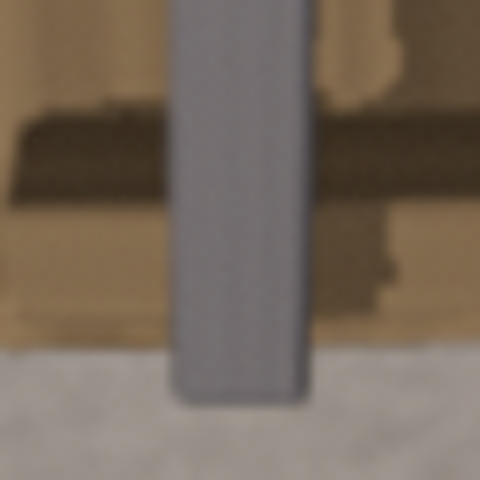

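The spanner lies on the rest as at the start, within about 1 mm. I'll raise clear and take a last look.

```bash
python3 -m inch '[[[-0.6,0,0],[0,0,0],1],[[-0.9,0,0],[0,0,0],1],[[-0.9,0,0],[0,0,0],1],[[-0.9,0,0],[0,0,0],1],[[-0.5,0,0],[0,0,0],1],[[0,0,0],[0,0,0],1],[[0,0,0],[0,0,0],1]]'
python3 - <<'E'
from st import *
s=st();p=arm.camera("top");cv2.imwrite("pics/top40.png",p["color"][:,:,::-1])
p=arm.camera("side");cv2.imwrite("pics/side40.png",p["color"][:,:,::-1])
E
```

```text
time: 48.9
position: [0.4261, 0.2599, 0.2275]
eef_rot: [0.692, 1.559, -2.642]
force: [0.1, 0.2, -0.5]
gripper_width: 1.002
t 48.9 pos [0.4261 0.2599 0.2275] F [ 0.1  0.2 -0.5] M [0.01 0.02 0.03] yaw z 168.93 q6 2.173 w 1.002
tiltfix units y 0.067 z -0.055
```

View pics/top40.png

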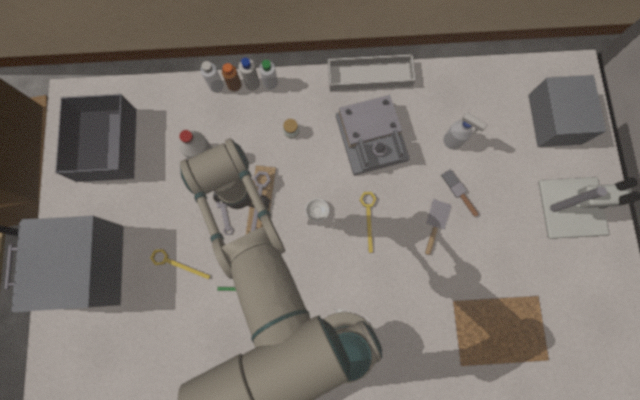

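View pics/side40.png

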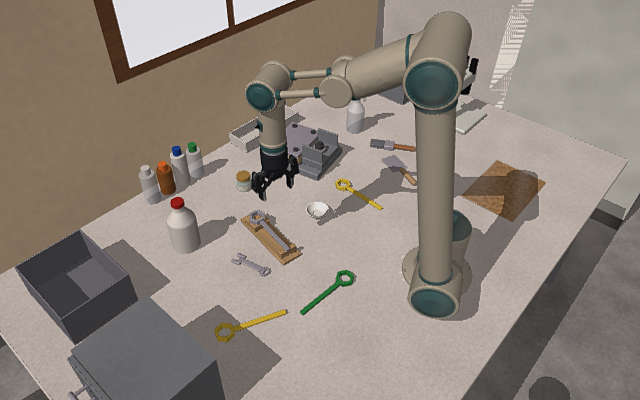

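The side picture shows the spanner on its rest at (268,232), the nut free and the bystanders in place, with the gripper clear. Handing in.

```bash
python3 -c "
from rig import arm
print(arm.hand_in())"
```

```text
the job is handed in; nothing more can be done
None
```

I tightened the nut against its stop in two strokes with the large grey spanner, laid the spanner back on its rest and handed the job in at about 49 s of the 72 s allowed.

- **Extra step:** with my first grasp the last joint would have run close to its limit during the strokes. I put the spanner back on its rest, turned the gripper half round and picked it up again before starting.
- **Stop:** the nut held at about 1.55 N m, roughly 12.4 N at the grip, inside the 10 to 16 N range. The sideways force I read peaked at about 15 N. In the wrist picture taken afterwards the nut stood at about 1.995 rad, against the stop at 2.0.
- **Clearance:** the handle never came near a cheek. The last stroke ended about 10° short of where it would touch one.
- **Spanner and other things:** the spanner lies within about 1 mm of where it started. The last top and side pictures show the bystanders that are in view where they were, and the gripper was open and well clear. The arm hid part of the top view.
- **Disagreements:**
  - The top camera put the nut about 7 mm from where the wrist camera did. I trusted the wrist camera, because its views agreed with each other and the ring seated freely.
  - The stop came about 6° of handle angle later than I reckoned. I put that down to give in the grip, since the final picture of the nut matched 2.0 rad.

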